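# Index a robot-chassis jig and pin it with a drift

## Task

Squeeze the orange latch tab on the jig's yellow slide and move the slide on to its next notch, no farther, letting the latch spring back in. Then lay the red-handled tapered drift in the slanted blue rest and let go of it there, so that you can take it again upright, and push it fully home, straight down through the slide's hole and the hole below so that the two pull into line; leave it standing there. Leave the cup, bottle, wheels and screwdriver where they are.

Things in the scene. Friction and masses are not known exactly. Their poses are not given: they have to be found in the camera images.
- jig: Fixed aluminium jig, 110 x 260 mm, 42 mm high, origin centre of its underside; the slide travels along its +y. It carries a dark notched rack (top 56 mm over the table, x +17 to +36, y -125 to +35 mm) and a blue fixed jaw across its +y end (y 116 to 130, top 87 mm over the table).
- slide (a joint): Travel of the yellow slide along the jig's +y, m. Latch notches at 0 (start), 0.050 (next), 0.100, each with 4 mm play either way; a return spring (2 to 4 N) pulls it to -y, so in the next notch it rests near 0.046 until the drift draws it to 0.050. It cannot leave a notch unless the tab is pressed.
- tab (a joint): Press of the orange latch tab, in m: 0 out (latched), 0.008 fully pressed; it frees the slide beyond about 0.005. Springs back; 4 N to start, 7 N at the bottom.
- grip (a point): Middle of the pressed pinch between black fin and orange tab, 85 mm over the table, moving with the slide; x across (tab on +x), y along the travel, z up. Fin's outer face at x -18 mm, fixed; tab's at +26 mm out, +18 pressed (pinch 44 mm, then 36). Fin 40, tab 36 mm long in y; tops 19 and 17 mm above this point; tab's lower edge 25, slide plate 29 mm below.
- lug_hole (a point): Centre of the top rim of the round 16 mm hole through the yellow slide (plate 12 mm thick, top 56 mm over the table); z up. It moves with the slide, 75 mm towards +y and 11 mm towards -x of the grip point.
- next_hole (a point): Centre of the rim of the 16 mm hole right through the jig's base (42 mm deep) that belongs to the next notch; 14 mm below lug_hole.
- drift: Tapered drift, 132 mm, 0.15 kg: red handle 22 x 22 x 80 mm (black band at the butt), then steel 15 mm thick for 18 mm, tapering over 34 mm to a 5 mm tip. +x runs from butt to tip; origin 66 mm from both ends, on one flat of the handle (the underside as it lies), 11 mm below the axis (z). Balances 12 mm to the butt side of it. Starts lying on the desk.
- shoulder (a point): On the drift's axis where the handle ends and the steel begins (14 mm towards the tip from the origin); when home this shoulder sits on the rim of lug_hole.
- butt (a point): On the drift's axis at the butt end of the handle.
- rest: Fixed slanted rest: grey foot 130 x 80 mm, blue channel 28 mm wide sloping down at 45 degrees to its +x, toe plate at the low end. Origin centre of underside, z up. The drift lies in it tip down to the toe, handle flat on the floor (11 mm below the drift's axis, ends 82 mm from the toe; walls 32 to 82 mm from the toe, 5 mm over the axis); the top 50 mm of handle stands free.
- cradle (a point): Where the drift's shoulder lies when the drift is in the rest with its tip against the toe (67 mm over the table); the drift's axis there points along (0.707, 0, -0.707) of the rest's frame.
- cup: Blue cup, 76 mm wide, 95 mm high, origin centre of underside. Leave alone.
- bottle: White bottle, 48 mm wide, 85 mm high, origin centre of underside. Leave alone.
- wheels: Pair of small black wheels on a 90 x 50 mm plate, 52 mm high, origin centre of underside. Leave alone.
- screwdriver: Red screwdriver, 180 mm, lying; origin under it on the table. Leave alone.
Mind the look-alikes: they are no part of the job. What is shaped like the drift but turquoise is not meant.

How it is judged:
By the outcome, as a careful person would: the job done as asked, in the order asked, and still so for the second after the job is handed in, with the robot touching nothing.
It also fails if it takes over 66 s, if anything falls off the work surface, if the arm or the gripper's body presses on something with over 40 N, if the wrist force passes 120 N, or if a joint passes its speed limit or range.

## Robot

A 6-joint arm with a two-finger parallel gripper is mounted at the origin on the work surface. World frame = base frame: x ahead of the robot, y to its left, z up, the work surface at z = 0. Lengths are in mm, angles in rad, forces in N, time in s.
With the tool pointing down it reaches from about 275 to 750 mm from the base axis. Payload 10.2 kg.
Tool frame: the origin (TCP) lies at the very end of the fingers, on their centre line; the grasp point (between the pads) lies ctrl.grip_depth behind it (ctrl.grip_depth is the distance from the TCP to the grasp point, in mm); z points along the fingers, y is the direction in which the jaws open and shut (so a half turn about z gives the same grasp; the last joint's range is limited). The gripper opens to 85 mm and grips with 20 to 120 N. Pads are 22 mm wide; open, the fingers measure 114 mm over their backs; the gripper's body (76 mm by 85 mm) begins 54 mm behind the grasp point. The pads swing forward as they close: fully open they stand 13 mm farther back than shut.
Start: joints at [0.94, 0.313, 1.498, -0, 1.331, -0.223], TCP at [208.223, 481.948, 231.294] pointing down, gripper open.
Joint ranges: [-2.94, 2.94], [-0.97, 2.17], [0.19, 2.56], [-1.23, 4.37], [0.02, 3.11], [-2.88, 2.88]. Speed limits (rad/s): [2.39, 2.39, 3.01, 3.14, 3.14, 3.14].

## Interface

Orientations are given as a unit quaternion [w, x, y, z].
In Python, from rig import telemetry, eyes, ctrl, nets gives the robot as it stands. The module is installed in compiled form; this text tells all that it offers.
- The arm moves only by the tool drive_tool, never from a script. Its argument "series" is text: rows parted by semicolons, each of 7 numbers parted by spaces: the shift along the tool's x, y, z normalised to -1 to 1, where 1 is 0.12 m, then the turn, a rotation vector about the tool's x, y, z normalised to -1 to 1, where 1 is 0.5 rad, then the opening, from 0 (shut) to 1 (fully open). In form: tx ty tz wx wy wz hand; .... A call has 1 to 20 rows; each row is the pose to reach, as a shift and turn from the pose measured when the call began, along the tool's axes at that moment; what a row does not reach only later rows make up. A row lasts 1/10 s, in which the tool goes at most 50 mm and 8.59 degrees, less where a joint would pass 70% of its speed; a pose out of reach is approached as far as the arm can. A call with a number of a shift or a turn outside -1 to 1 is refused whole. A call with a gripper value outside its range is refused whole. The fingers move at their own pace and stop on an object; "newtons" is the grip in N (left out, the last holds). Time passes only in rows, so rows that repeat a pose let the fingers close. It gives the time, the measured TCP pose, the force and the opening at its end, in the units of the state.
- telemetry.sense(): the state, without advancing time (a new reading comes with each control period).
- eyes.capture(name): name is "scene" or "top" or "wrist"; returns a dict with "frame" (400x640x3 uint8, red, green, blue), "fx", "fy", "cx", "cy" (pixels), "view" (4x4, takes a point from world to camera coordinates). Camera axes: x right, y up, looking along -z (the intrinsics and any distortion apply to the point x, -y, -z); pixel columns grow to the right and rows downward; lengths in mm; the calibration is good to about 2 mm. A picture is of the moment at which its call begins. There is no depth.
- ctrl.finish_job(): hands the job in, once; it reports no verdict.
Trained networks look in a picture, given as the dict that the camera call returned (one of the last four; its "shot" number tells which), for a name from the list of things; names that differ only in an ending like _2 or _b are one class to them, and where a whole thing is asked for, a point or a joint stands for the part that bears it (a point fixed in the world has none). Each returns a list of dicts, best first, with "confidence" (0 to 1); they miss things now and then, are a little off and sometimes report something else, mostly with a low value. They report only what shows in the picture. A call takes as long as a camera call. They do not tell look-alikes from the thing itself.
- nets.spot_in(name, picture): "rect" ([left, top, right, bottom] in pixels, round what is visible of it).
The state is a dict: "time_s": time; "joints": joint angles; "dq": joint speeds; "tau": joint torques, N m; "eef_pos": TCP position; "ee_rot": TCP orientation; "force": force on the tool from outside, world axes, zero at the start; "wrist_torque": the same for the moment, N m; "grip_width": opening from 0.0 (shut) to 1.0 (fully open).
Only numpy, scipy, OpenCV 4.12 (cv2) and the standard library are available. Lean on these libraries where they do the work, as an engineer would, in place of code of your own. Each camera call takes 0.05 s, during which the arm holds its last target. There are 200 camera calls.

## Working session

There is one attempt and no reset: what is moved stays moved. The work goes in short steps, Python scripts to look and compute and a tool call to move; the robot and the scene stay as the last step left them, time stands still between calls to the robot, and variables do not carry over. Pictures are saved under pics/ and viewed, about 8 in all and at most 12, crops included, and the job is handed in when it is done.

Besides the shell and the picture viewer there is one more tool, called as name(argument=value, ...), one argument or row to a line, values as JSON. drive_tool: Moves the arm, as the interface text tells. Scaled input: -1 to 1 covers 0.12 m each way for a shift and 0.5 rad each way for a turn. Its arguments: {"type":"object","properties":{"series":{"type":"string"},"newtons":{"type":"number"}},"required":["series"]}

```bash
mkdir -p pics; cat > h.py <<'E'
import numpy as np,cv2
from rig import telemetry,eyes,ctrl,nets
from scipy.spatial.transform import Rotation as R
np.set_printoptions(precision=2,suppress=True)
def rot(q): return R.from_quat([q[1],q[2],q[3],q[0]])
def proj(c,P):
    P=np.atleast_2d(P).astype(float); V=np.array(c['view']); p=P@V[:3,:3].T+V[:3,3]
    return np.c_[c['cx']+c['fx']*p[:,0]/-p[:,2], c['cy']+c['fy']*(-p[:,1])/-p[:,2]]
def back(c,uv,z):
    uv=np.atleast_2d(uv).astype(float); V=np.array(c['view']); Rm=V[:3,:3]; o=-Rm.T@V[:3,3]
    d=np.c_[(uv[:,0]-c['cx'])/c['fx'],-(uv[:,1]-c['cy'])/c['fy'],-np.ones(len(uv))]@Rm
    return o+d*((z-o[2])/d[:,2])[:,None]
def save(c,n,crop=None,s=1):
    f=c['frame'][:,:,::-1]
    if crop: f=f[crop[1]:crop[3],crop[0]:crop[2]]
    cv2.imwrite('pics/'+n,cv2.resize(f,None,fx=s,fy=s,interpolation=cv2.INTER_CUBIC))
def rel(p,Rt=None):
    "normalised row to reach world TCP pos p (mm), orientation Rt"
    s=telemetry.sense(); R0=rot(s['ee_rot']); t=R0.inv().apply(np.array(p)-s['eef_pos'])/120
    w=(R0.inv()*Rt).as_rotvec()/.5 if Rt is not None else np.zeros(3)
    return np.round(np.r_[t,w],4)
E
python3 - <<'E'
from h import *
s=telemetry.sense(); print(s, ctrl.grip_depth)
a=eyes.capture('scene');b=eyes.capture('top')
for n,c in(('scene',a),('top',b)):
    print(n,[k for k in c],c['fx'],c['cx'],c['cy'],np.array(c['view']))
    for t in ['jig','slide','tab','drift','rest','cup','bottle','wheels','screwdriver']:
        print(t,[(np.round(d['rect']),round(d['confidence'],2)) for d in nets.spot_in(t,c)[:3]])
save(a,'s1.png',s=1.25);save(b,'t1.png',s=1.25)
E
```

```text
{'time_s': 0.0, 'joints': array([ 0.94,  0.31,  1.5 , -0.  ,  1.33, -0.22]), 'dq': array([-0., -0.,  0., -0., -0.,  0.]), 'tau': array([ -0.  , -41.23, -25.97,  -0.  ,   0.  ,  -0.  ]), 'eef_pos': array([208.05, 481.73, 230.75]), 'ee_rot': array([-0.  ,  0.2 ,  0.98, -0.  ]), 'force': array([-0.49,  0.94,  0.12]), 'wrist_torque': array([ 0.06,  0.02, -0.01]), 'grip_width': 0.9989582951536707} 18.700000000000003
scene ['frame', 'fx', 'fy', 'cx', 'cy', 'view', 'shot'] 439.2029605769203 317.1518691191482 187.88023012958598 [[    0.86     0.51    -0.01  -481.42]
 [   -0.37     0.63     0.68   163.48]
 [    0.35    -0.58     0.73 -1543.25]
 [    0.       0.       0.       1.  ]]
jig [(array([332., 113., 394., 193.]), 0.57)]
slide [(array([338., 147., 370., 181.]), 0.78)]
tab [(array([350., 158., 359., 171.]), 0.63), (array([269., 177., 305., 194.]), 0.63)]
drift [(array([270., 176., 311., 194.]), 0.68), (array([290., 113., 326., 126.]), 0.48)]
rest [(array([262., 234., 311., 278.]), 0.82)]
cup [(array([321., 177., 349., 214.]), 0.95)]
bottle [(array([233., 207., 256., 240.]), 0.96)]
wheel
[... 342 characters left out ...]
       0.       1.  ]]
jig [(array([193., 167., 289., 208.]), 0.68), (array([241., 178., 288., 203.]), 0.59)]
slide [(array([243., 174., 292., 203.]), 0.9), (array([191., 164., 292., 211.]), 0.53)]
tab [(array([267., 170., 283., 178.]), 0.63)]
drift [(array([296., 227., 339., 255.]), 0.86), (array([395., 267., 405., 317.]), 0.82), (array([196., 263., 230., 303.]), 0.61)]
rest [(array([369., 178., 416., 210.]), 0.74)]
cup [(array([310., 168., 334., 196.]), 0.91)]
bottle [(array([379., 238., 404., 257.]), 0.81)]
wheels [(array([240., 232., 261., 265.]), 0.88), (array([300., 228., 337., 255.]), 0.35)]
screwdriver [(array([306., 114., 363., 127.]), 0.86), (array([243., 176., 288., 203.]), 0.43)]
```

View pics/s1.png

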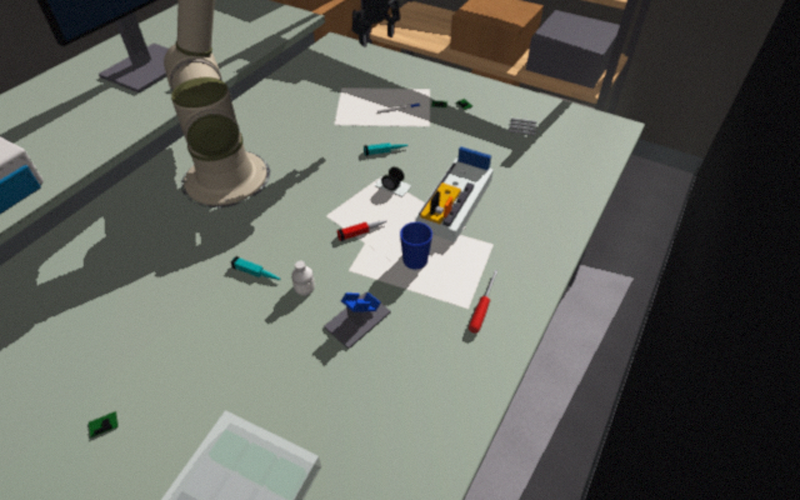

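View pics/t1.png

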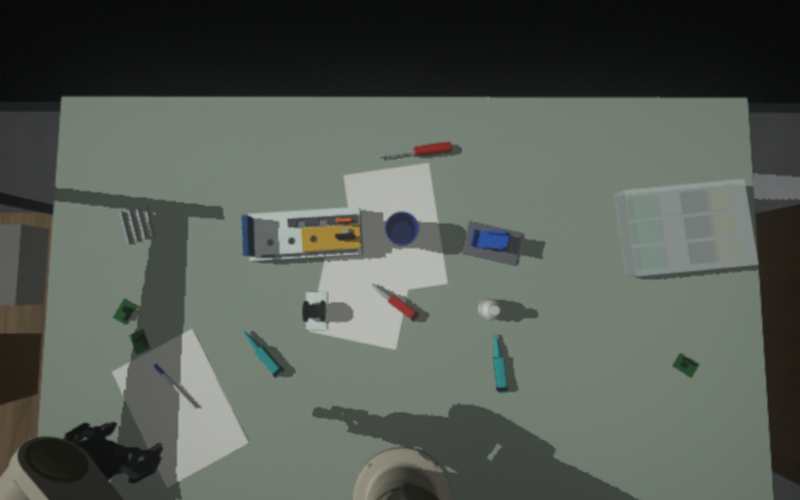

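Top view shows the jig at (240,188) px with its jaw towards +y, the red drift at (315,241), the rest at (392,194), and turquoise decoys at (211,283) and (400,290). Next I get coarse positions and go above for the wrist camera.

```bash
python3 - <<'E'
from h import *
b=eyes.capture('top')
for n,p,z in [('butt',(414,314),11),('tip',(374,286),11),('jawend mid',(246,236),87),('jigneg mid',(361,234),42),('restfoot',(493,243),10),('cup',(401,229),95),('wheels',(316,310),30),('bottle',(489,309),85),('sd',(418,151),10)]:
    print(n,back(b,np.array(p)/1.25,z))
save(b,'t2.png',(185,150,425,265),3.3)
Rd=R.from_matrix(np.array([[0,1,0],[1,0,0],[0,0,-1]]).T)
print(rot(telemetry.sense()['ee_rot']).as_matrix())
for p in [(430,130,380),(430,130,330)]:
  for m in ([[0,1,0],[1,0,0],[0,0,-1]],[[-1,0,0],[0,1,0],[0,0,-1]],[[1,0,0],[0,-1,0],[0,0,-1]]):
    print(rel(p,R.from_matrix(np.array(m))))
E
```

```text
butt [[417.56 -27.31  11.  ]]
tip [[482.64  67.09  11.  ]]
jawend mid [[592.07 347.39  87.  ]]
jigneg mid [[602.44  96.37  42.  ]]
restfoot [[ 585.53 -215.04   10.  ]]
cup [[607.81   3.7   95.  ]]
wheels [[426.98 199.37  30.  ]]
bottle [[ 433.46 -189.37   85.  ]]
sd [[808.78 -36.64  10.  ]]
[[-0.92  0.4   0.  ]
 [ 0.4   0.92 -0.  ]
 [-0.   -0.   -1.  ]]
[-2.86 -1.96 -1.24  0.    0.    2.33]
[-2.86 -1.96 -1.24 -0.    0.   -0.82]
[-2.86 -1.96 -1.24  0.    0.    5.47]
[-2.86 -1.96 -0.82  0.    0.    2.33]
[-2.86 -1.96 -0.82 -0.    0.   -0.82]
[-2.86 -1.96 -0.82  0.    0.    5.47]
```

View pics/t2.png

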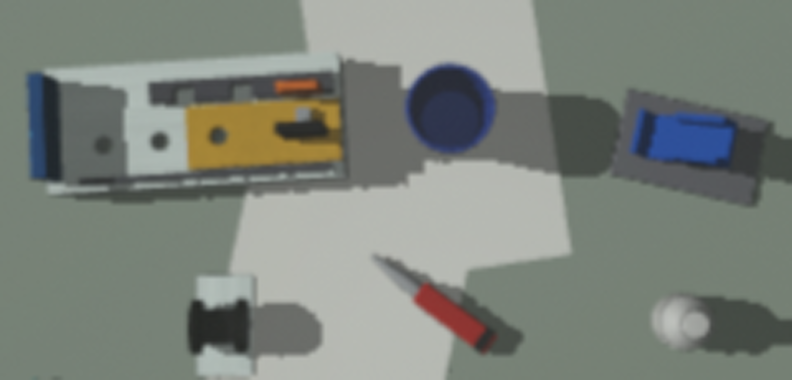

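The crop shows the jig's yellow slide, fin and tab at (305,110), the cup clear of it to the right, the rest's toe probably on its left (+y) end, and the drift pointing up-left. I am moving above for the wrist camera.

drive_tool(
  series="-0.95 -0.65 -0.41 0 0 0 1; -0.95 -0.65 -0.41 0 0 0 1; -0.95 -0.65 -0.41 0 0 0 1; -0.95 -0.65 -0.41 0 0 0 1",
)

```text
time_s: 1.45
eef_pos: [284.6, 362.6, 282.6]
ee_rot: [0.002, 0.205, 0.979, 0.001]
force: [-0.4, 0.3, -0.5]
grip_width: 0.999
```

drive_tool(
  series="-0.95 -0.65 -0.41 0 0 0 1; -0.95 -0.65 -0.41 0 0 0 1; -0.95 -0.65 -0.41 0 0 0 1; -0.95 -0.65 -0.41 0 0 0 1",
)

```text
time_s: 1.85
eef_pos: [360.1, 242.6, 333.4]
ee_rot: [0.003, 0.208, 0.978, 0.002]
force: [-0.2, 0.1, -0.6]
grip_width: 1.002
```

drive_tool(
  series="-0.95 -0.65 -0.41 0 0 0.8 1; -0.95 -0.65 -0.41 0 0 0.8 1; -0.95 -0.65 -0.41 0 0 0.8 1; -0.95 -0.65 -0.41 0 0 0.8 1; -0.95 -0.65 -0.41 0 0 0.8 1",
)

```text
time_s: 2.35
eef_pos: [432.4, 125.3, 382.3]
ee_rot: [0.002, 0.398, 0.917, 0.002]
force: [-0.4, -0.1, -1.3]
grip_width: 0.997
```

drive_tool(
  series="0 0 0 0 0 0.8 1; 0 0 0 0 0 0.8 1; 0 0 0 0 0 0.8 1; 0 0 0 0 0 0.8 1",
)

```text
time_s: 2.75
eef_pos: [431.6, 126.9, 381.8]
ee_rot: [0.001, 0.571, 0.821, 0.002]
force: [0.4, 0.2, -0.7]
grip_width: 1.002
```

drive_tool(
  series="0 0 0 0 0 0.73 1; 0 0 0 0 0 0.73 1; 0 0 0 0 0 0.73 1; 0 0 0 0 0 0.73 1; 0 0 0 0 0 0.73 1",
)

```text
time_s: 3.25
eef_pos: [431.2, 127.6, 381.6]
ee_rot: [0.001, 0.709, 0.705, 0.003]
force: [-0.4, -0.2, 1.4]
grip_width: 0.999
```

```bash
python3 - <<'E'
from h import *
s=telemetry.sense();print(s['time_s'],s['eef_pos'],rot(s['ee_rot']).as_matrix(),s['joints'],s['force'])
c=eyes.capture('wrist');V=np.array(c['view']);print(V,-V[:3,:3].T@V[:3,3],c['fx'],c['cx'],c['cy'])
for t in ['jig','slide','tab','drift','rest','cup']:
        print(t,[(np.round(d['rect']),round(d['confidence'],2)) for d in nets.spot_in(t,c)[:3]])
save(c,'w1.png',s=1.25)
E
```

```text
3.25 [431.24 127.61 381.58] [[ 0.01  1.    0.  ]
 [ 1.   -0.01  0.  ]
 [ 0.    0.   -1.  ]] [0.02 0.08 1.4  0.   1.66 0.03] [-0.42 -0.2   1.4 ]
[[   1.     -0.01    0.   -431.11]
 [   0.01    0.97   -0.26  -55.26]
 [  -0.      0.26    0.97 -555.02]
 [   0.      0.      0.      1.  ]] [430.42 192.66 524.  ] 286.58533631132406 320.06484680313264 199.0445859325629
jig [(array([384.,   0., 477., 180.]), 0.7), (array([395., 210., 453., 254.]), 0.65)]
slide [(array([400.,  98., 452., 182.]), 0.89), (array([384.,   3., 475., 182.]), 0.4)]
tab [(array([435., 150., 456., 181.]), 0.91)]
drift [(array([310., 193., 347., 246.]), 0.93), (array([232., 322., 268., 340.]), 0.74), (array([217.,   6., 284.,  74.]), 0.69)]
rest [(array([371., 290., 422., 337.]), 0.68), (array([304., 189., 354., 248.]), 0.6)]
cup [(array([399., 208., 456., 254.]), 0.84), (array([399.,  99., 458., 182.]), 0.54), (array([506., 195., 524., 285.]), 0.17)]
```

View pics/w1.png

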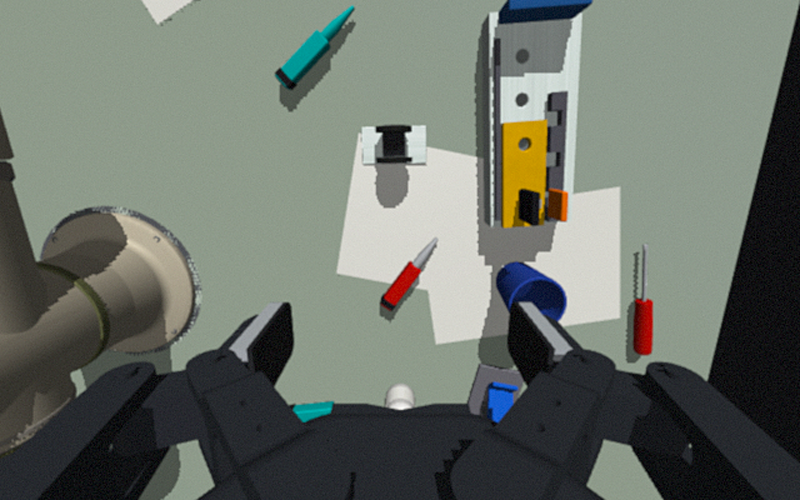

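Wrist view (x right = +x, up = +y): lug hole (525,144), next holes (522,100) and (522,56), fin (528,207), tab (558,205), drift butt (385,303), tip (435,240). I refine these numerically.

```bash
cat >> h.py <<'E'
def dark(c,uv,r=9,k=6):
    "sub-pixel centroid of the dark blob near uv"
    g=cv2.cvtColor(c['frame'],cv2.COLOR_RGB2GRAY).astype(float)
    for _ in range(4):
        u,v=np.round(uv).astype(int); w=g[v-r:v+r+1,u-r:u+r+1]; yy,xx=np.mgrid[v-r:v+r+1,u-r:u+r+1]
        m=np.clip(np.median(w)*.8-w,0,None)*((xx-uv[0])**2+(yy-uv[1])**2<=r*r)
        uv=np.array([(m*xx).sum(),(m*yy).sum()])/m.sum()
    return uv
def hsvmask(c,lo,hi):
    return cv2.inRange(cv2.cvtColor(c['frame'],cv2.COLOR_RGB2HSV),lo,hi)
E
python3 - <<'E'
from h import *
c=eyes.capture('wrist')
for uv,z in [((420,115),56),((417.6,80),42),((417.6,45),42)]:
    p=dark(c,np.array(uv),7); print(p,back(c,p,z))
hs=cv2.cvtColor(c['frame'],cv2.COLOR_RGB2HSV)
def blobs(m,n):
    k,l,st,ce=cv2.connectedComponentsWithStats(m)
    for i in range(1,k):
        if st[i,4]>30:
            pts=np.argwhere(l==i)[:,::-1].astype(np.float32); print(n,st[i],ce[i],cv2.minAreaRect(pts))
blobs(hsvmask(c,(18,150,80),(32,255,255)),'yellow')
blobs(hsvmask(c,(5,150,80),(15,255,255)),'orange')
blobs(hsvmask(c,(0,150,60),(4,255,255))|hsvmask(c,(174,150,60),(180,255,255)),'red')
blobs(hsvmask(c,(105,120,80),(125,255,255)),'blue')
E
```

```text
[419.26 112.88] [[588.46 206.04  56.  ]]
[416.34  78.34] [[584.53 258.44  42.  ]]
[416.56  43.73] [[581.15 307.58  42.  ]]
yellow [ 401   95   37   86 2412] [417.61 132.83] ((419.0, 137.5), (85.0, 36.0), 90.0)
orange [438 150  16  26 154] [449.08 161.12] ((449.227783203125, 160.94674682617188), (28.076927185058594, 13.076925277709961), 67.38013458251953)
red [307 209  30  35 429] [321.2  226.85] ((321.2200012207031, 226.5399932861328), (12.199997901916504, 36.19999313354492), 36.869895935058594)
red [507 238  15  45 577] [514.76 260.11] ((514.0, 260.0), (44.0, 14.0), 90.0)
blue [406   0  66   7 268] [431.74   1.87] ((438.5, 3.0), (6.0, 65.0), 90.0)
blue [403 209  50  48 724] [423.66 227.65] ((426.5698547363281, 231.62887573242188), (55.80236053466797, 36.787071228027344), 16.557069778442383)
blue [394 305  21   7  85] [404.06 307.84] ((403.9440002441406, 307.80804443359375), (20.571826934814453, 4.114365577697754), 10.304845809936523)
blue [391 309  21  30 427] [399.73 321.72] ((401.0, 323.5), (29.0, 20.0), 90.0)
```

drive_tool(
  series="0.02 0.72 0.6 0 0 -0.15 1; 0.02 0.72 0.6 0 0 -0.15 1; 0.02 0.72 0.6 0 0 -0.15 1; 0.02 0.72 0.6 0 0 -0.15 1",
)

```text
time_s: 4.05
eef_pos: [518.6, 128.5, 308.5]
ee_rot: [-0.0, 0.684, 0.73, 0.001]
force: [-0.9, -0.6, 0.1]
grip_width: 1.002
```

drive_tool(
  series="0.06 0.72 0.6 0 0 0 1; 0.06 0.72 0.6 0 0 0 1; 0.06 0.72 0.6 0 0 0 1; 0.06 0.72 0.6 0 0 0 1; 0.06 0.72 0.6 0 0 0 1",
)

```text
time_s: 4.55
eef_pos: [604.0, 141.5, 239.3]
ee_rot: [0.001, 0.684, 0.73, 0.002]
force: [-0.2, -0.4, 1.1]
grip_width: 1.001
```

```bash
python3 - <<'E'
from h import *
s=telemetry.sense();print(s['time_s'],s['eef_pos'],rot(s['ee_rot']).as_matrix(),s['joints'],s['force'])
c=eyes.capture('wrist')
save(c,'w2.png',s=1.25)
for uv,z in [((588,206,56),56),((584.5,258,42),42),((581,307,42),42)]:
    p=dark(c,proj(c,uv)[0],11); print(p,back(c,p,z))
E
```

```text
4.55 [604.02 141.54 239.28] [[-0.07  1.    0.  ]
 [ 1.    0.07  0.  ]
 [ 0.    0.   -1.  ]] [ 0.04  0.52  1.17  0.    1.44 -0.02] [-0.15 -0.44  1.12]
[309.67 122.47] [[588.38 206.56  56.  ]]
[309.72  73.23] [[585.11 258.74  42.  ]]
[309.11  22.53] [[581.74 308.15  42.  ]]
```

View pics/w2.png

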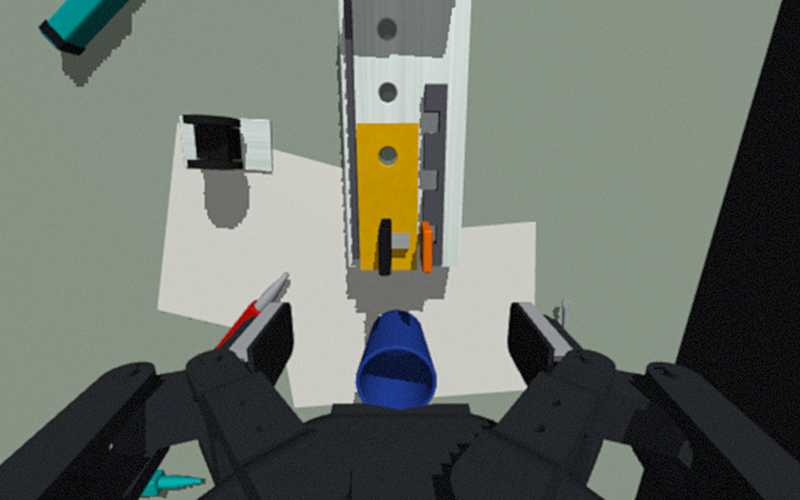

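Slide, fin (385,247) and tab (427,247) show clearly, and the holes agree between views. I descend over the grip.

drive_tool(
  series="-0.076 -0.003 0.4 0 0 0 1; -0.076 -0.003 0.8 0 0 0 1; -0.076 -0.003 0.8 0 0 0 1; -0.076 -0.003 0.8 0 0 0 1; -0.076 -0.003 0.8 0 0 0 1",
)

```text
time_s: 5.1
eef_pos: [606.1, 132.9, 147.5]
ee_rot: [0.003, 0.684, 0.73, 0.005]
force: [-0.3, 0.3, -0.1]
grip_width: 0.999
```

```bash
python3 - <<'E'
from h import *
s=telemetry.sense();print(s['eef_pos'],rot(s['ee_rot']).as_matrix()[:2,0])
y=.066;Rt=R.from_matrix(np.array([[-np.sin(y),np.cos(y),0],[np.cos(y),np.sin(y),0],[0,0,-1]]))
print(rel((604.3,132.4,67),Rt))
E
```

```text
[606.06 132.87 147.54] [-0.07  1.  ]
[-0.   -0.02  0.67  0.02 -0.   -0.  ]
```

drive_tool(
  series="-0.003 -0.02 0.35 0.015 0 0 1; -0.003 -0.02 0.6 0.015 0 0 1; -0.003 -0.02 0.67 0.015 0 0 1; -0.003 -0.02 0.67 0.015 0 0 1; -0.003 -0.02 0.67 0.015 0 0 1",
)

```text
time_s: 5.6
eef_pos: [605.9, 132.7, 69.7]
ee_rot: [0.002, 0.684, 0.73, 0.003]
force: [0.1, 0.5, 0.5]
grip_width: 1.0
```

drive_tool(
  series="0 0 0 0 0 0 0.6; 0 0 0 0 0 0 0.5; 0 0 0 0 0 0 0.3; 0 0 0 0 0 0 0.3; 0 0 0 0 0 0 0.2; 0 0 0 0 0 0 0.2; 0 0 0 0 0 0 0.2",
  newtons=40,
)

```text
time_s: 6.3
eef_pos: [605.2, 132.6, 71.7]
ee_rot: [0.002, 0.683, 0.73, 0.003]
force: [-12.8, -2.2, 17.3]
grip_width: 0.407
```

drive_tool(
  series="0.08 0 0 0 0 0 0.2; 0.17 0 0 0 0 0 0.2; 0.26 0 0 0 0 0 0.2; 0.34 0 0 0 0 0 0.2; 0.4 0 0 0 0 0 0.2; 0.44 0 0 0 0 0 0.2; 0.44 0 0 0 0 0 0.2; 0.44 0 0 0 0 0 0.2",
)

```text
time_s: 7.1
eef_pos: [601.6, 184.9, 71.9]
ee_rot: [0.002, 0.683, 0.73, 0.003]
force: [-3.4, -2.3, 1.5]
grip_width: 0.41
```

```bash
python3 - <<'E'
from h import *
s=telemetry.sense();print(s['eef_pos'],rot(s['ee_rot']).as_matrix()[:2,0],s['force'],s['grip_width'])
c=eyes.capture('wrist')
save(c,'w3.png',s=1)
for uv,z in [((585,258,56),56),((581.5,308,42),42)]:
    g=proj(c,uv)[0]; print(g)
    try: p=dark(c,g,15); print(p,back(c,p,z))
    except Exception as e: print(e)
E
```

```text
[601.63 184.94  71.87] [-0.07  1.  ] [-3.35 -2.27  1.49] 0.40994121381210985
[298.75 105.69]
[294.76  97.78] [[582.74 261.79  56.  ]]
[298.29   7.43]
operands could not be broadcast together with shapes (0,31) (31,31)
  return _methods._mean(a, axis=axis, dtype=dtype,
  ret = ret.dtype.type(ret / rcount)
```

View pics/w3.png

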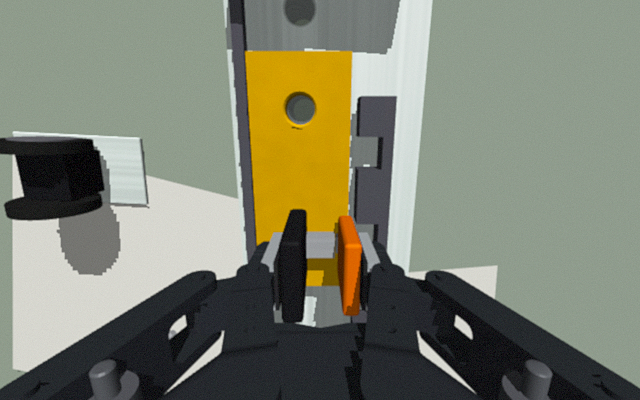

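The slide has come along: its hole is at (300,107) against a predicted (299,106), so it is about at 0.050. I release, rise a little and check that it latched.

drive_tool(
  series="0 0 0 0 0 0 0.6; 0 0 0 0 0 0 1; 0 0 0 0 0 0 1; 0 0 0 0 0 0 1; 0 0 0 0 0 0 1; 0 0 0 0 0 0 1",
)

```text
time_s: 7.75
eef_pos: [601.6, 185.0, 71.9]
ee_rot: [0.002, 0.683, 0.73, 0.003]
force: [-0.1, -0.3, -0.2]
grip_width: 1.001
```

drive_tool(
  series="0 0 -0.4 0 0 0 1; 0 0 -0.8 0 0 0 1; 0 0 -1 0 0 0 1; 0 0 -1 0 0 0 1",
)

```text
time_s: 8.15
eef_pos: [602.2, 185.1, 196.1]
ee_rot: [0.004, 0.683, 0.73, 0.005]
force: [0.6, 0.5, -1.2]
grip_width: 0.998
```

```bash
python3 - <<'E'
from h import *
s=telemetry.sense();print(s['time_s'],s['eef_pos'],s['force'])
c=eyes.capture('wrist')
def hole(c,uv,r=13):
    g=cv2.cvtColor(c['frame'],cv2.COLOR_RGB2HSV); u,v=np.round(uv).astype(int)
    m=(cv2.inRange(g,(18,130,60),(34,255,255))==0)[v-r:v+r+1,u-r:u+r+1].astype(np.uint8)
    k,l,st,ce=cv2.connectedComponentsWithStats(m); i=l[r,r]; print(st[i]); return ce[i]+[u-r,v-r]
for t in range(1):
    p=hole(c,proj(c,(585.2,254.5,56))[0],17); print(p,back(c,p,56))
p=dark(c,proj(c,(581.5,308,42))[0],11); print(p,back(c,p,42))
hs=hsvmask(c,(5,150,80),(15,255,255)); k,l,st,ce=cv2.connectedComponentsWithStats(hs); print(st[1:][st[1:,4]>30])
# predicted tab outer top edge px for out / pressed
e=np.array([np.cos(.066),np.sin(.066)]);n=np.array([-e[1],e[0]])
g=back(c,p*0+hole(c,proj(c,(585.2,254.5,56))[0],17),56)[0,:2]+11*e-75*n
for q in(26,18): print(q,proj(c,[np.r_[g+q*e+a*n,102] for a in(-18,18)]))
save(c,'w4.png')
E
```

```text
8.15 [602.22 185.08 196.14] [ 0.64  0.46 -1.17]
[  9  10  17  17 215]
[306.23 117.84] [[585.6  254.02  56.  ]]
[305.14  56.5 ] [[581.12 309.86  42.  ]]
[[337 178  12  48 426]]
[  9  10  17  17 215]
26 [[347.97 227.04]
 [349.01 186.95]]
18 [[338.86 227.08]
 [339.56 186.98]]
```

Latched: lug hole at y=254.0, 4 mm short of the next hole's centre, and the tab's edge is at its "out" position. Now I view the drift and rest.

drive_tool(
  series="-0.42 -0.22 -0.3 0 0 0 1; -0.85 -0.43 -0.37 0 0 0 1; -0.85 -0.43 -0.37 0 0 0 1; -0.85 -0.43 -0.37 0 0 0 1",
)

```text
time_s: 8.6
eef_pos: [555.4, 77.3, 236.8]
ee_rot: [0.002, 0.684, 0.729, 0.003]
force: [0.2, 0.2, 0.0]
grip_width: 1.001
```

drive_tool(
  series="-0.42 -0.22 -0.2 0 0 0 1; -0.85 -0.43 -0.37 0 0 0 1; -0.85 -0.43 -0.37 0 0 0 1; -0.85 -0.43 -0.37 0 0 0 1",
)

```text
time_s: 9.0
eef_pos: [509.7, -29.5, 280.6]
ee_rot: [0.002, 0.685, 0.728, 0.003]
force: [-0.4, 0.5, -0.9]
grip_width: 0.997
```

drive_tool(
  series="-0.42 -0.22 -0.2 0 0 0.15 1; -0.85 -0.43 -0.37 0 0 0.15 1; -0.85 -0.43 -0.37 0 0 0.15 1; -0.85 -0.43 -0.37 0 0 0.15 1; -0.85 -0.43 -0.37 0 0 0.15 1",
)

```text
time_s: 9.5
eef_pos: [464.3, -133.6, 323.2]
ee_rot: [0.001, 0.712, 0.702, 0.003]
force: [0.4, 1.1, -0.6]
grip_width: 0.999
```

```bash
python3 - <<'E'
from h import *
s=telemetry.sense();print(s['time_s'],s['eef_pos'],rot(s['ee_rot']).as_matrix(),s['joints'])
c=eyes.capture('wrist');save(c,'w5.png',s=1.25)
for t in ['drift','rest']: print(t,[(np.round(d['rect']),round(d['confidence'],2)) for d in nets.spot_in(t,c)[:3]])
np.save('c5.npy',c,allow_pickle=True)
m=hsvmask(c,(0,150,60),(4,255,255))|hsvmask(c,(174,150,60),(180,255,255))
k,l,st,ce=cv2.connectedComponentsWithStats(m)
for i in range(1,k):
  if st[i,4]>100:
    r=cv2.minAreaRect(np.argwhere(l==i)[:,::-1].astype(np.float32)); print(st[i],r,back(c,cv2.boxPoints(r),22))
E
```

```text
9.5 [ 464.35 -133.62  323.23] [[ 0.01  1.    0.01]
 [ 1.   -0.01  0.  ]
 [ 0.    0.01 -1.  ]] [-0.53  0.17  1.45  0.01  1.52 -0.51]
drift [(array([278.,  19., 336., 103.]), 0.8)]
rest [(array([361., 169., 426., 248.]), 0.63)]
[279  48  37  48 750] ((297.92041015625, 71.62200927734375), (15.841766357421875, 48.909175872802734), 33.11134338378906) [[405.81 -17.85  22.  ]
 [446.13  35.52  22.  ]
 [464.56  24.16  22.  ]
 [424.57 -29.99  22.  ]]
[ 535   90   22   62 1112] ((545.820556640625, 120.4463882446289), (20.024778366088867, 61.663604736328125), 2.602562189102173) [[ 795.42 -114.51   22.  ]
 [ 783.8   -25.3    22.  ]
 [ 813.36  -26.98   22.  ]
 [ 826.6  -116.39   22.  ]]
```

View pics/w5.png

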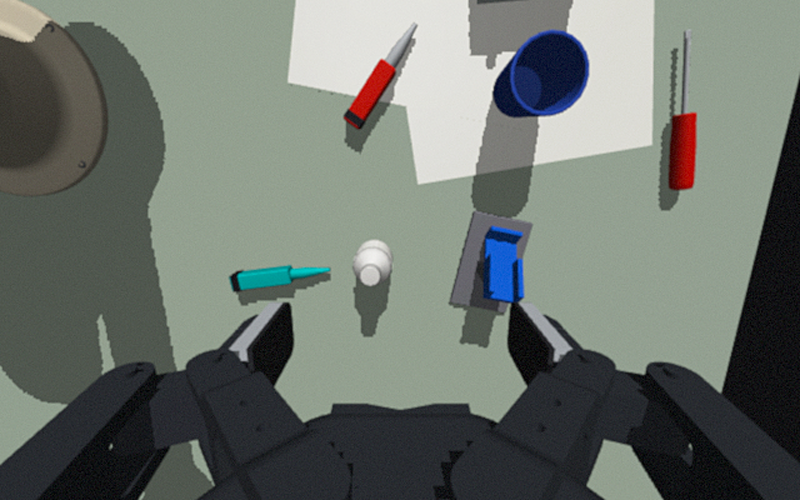

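The drift (butt (353,120), shoulder (387,65), tip (416,24)) and the rest (foot corners about (477,211), (532,222), (503,313), (450,303); toe at its +y end) are clear. I move closer over the rest for its pose.

drive_tool(
  series="-0.3 0.4 0.3 0 0 0 1; -0.6 0.8 0.8 0 0 0 1; -0.8 1 1 0 0 0 1; -0.8 1 1 0 0 0 1; -0.8 1 1 0 0 0 1",
)

```text
time_s: 10.15
eef_pos: [584.3, -230.5, 196.3]
ee_rot: [-0.004, 0.712, 0.703, 0.002]
force: [-0.8, 0.3, -1.0]
grip_width: 1.0
```

```bash
python3 - <<'E'
from h import *
from scipy.optimize import minimize
s=telemetry.sense();print(s['time_s'],s['eef_pos'],rot(s['ee_rot']).as_matrix(),s['joints'])
c=eyes.capture('wrist');u,v=proj(c,(585,-215,30))[0].astype(int);print(u,v)
np.save('c6.npy',c,allow_pickle=True)
x0,y0=max(u-75,0),max(v-65,0);print(x0,y0);save(c,'w6.png',(x0,y0,x0+155,y0+115),5)
# drift fit
c=np.load('c5.npy',allow_pickle=True).item()
m=hsvmask(c,(0,150,60),(4,255,255))|hsvmask(c,(174,150,60),(180,255,255));m[:,450:]=0
def f(q,out=0):
    x,y,a,L=q; d=np.array([np.cos(a),np.sin(a)]);n=np.array([-d[1],d[0]])
    P=[np.r_[np.array([x,y])+t*d+w*n,z] for t in(-L,0) for w in(-11,11) for z in(0,22)]
    S=8;h=cv2.convexHull(np.float32((proj(c,P)+.5)*S-.5)); k=np.zeros((130*S,400*S),np.uint8); cv2.fillConvexPoly(k,np.round(h).astype(np.int32),255)
    k=cv2.resize(k,(400,130),interpolation=cv2.INTER_AREA)/255.; return np.abs(k-(m[:130,:400]>0)).sum()
best=min((minimize(f,[455,30,.93+da,66],method='Nelder-Mead',options=dict(initial_simplex=np.array([[455,30,.93+da,66],[459,30,.93,66],[455,34,.93,66],[455,30,1.0,66],[455,30,.93,71]]))) for da in(0,-.03)),key=lambda r:r.fun)
print('shoulder,yaw,redlen',best.x,best.fun,m.sum()/255)
print('tip',back(c,np.array((416,24))/1.25,11))
E
```

```text
10.15 [ 584.34 -230.52  196.32] [[ 0.01  1.   -0.  ]
 [ 1.   -0.01  0.01]
 [ 0.01 -0.   -1.  ]] [-0.56  0.57  1.2   0.01  1.37 -0.55]
321 171
246 106
shoulder,yaw,redlen [454.02  30.3    0.95  66.22] 156.28235294117647 783.0
tip [[486.33  72.8   11.  ]]
```

View pics/w6.png

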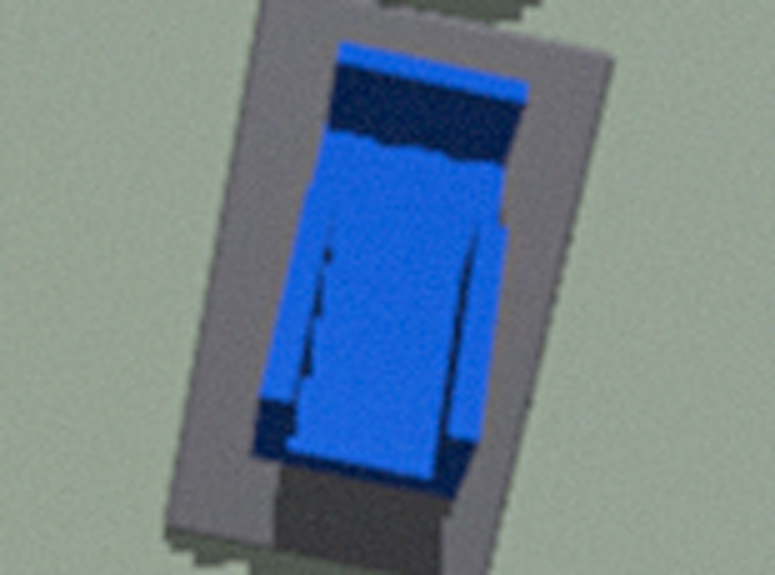

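The crop shows the toe plate at the top (+y), floor end corners at (288,443) and (436,478), and wall-top inner corners at (295,400) and (448,437). I fit the cradle pose from these.

```bash
python3 - <<'E'
from h import *
from scipy.optimize import least_squares
c=np.load('c6.npy',allow_pickle=True).item()
im=lambda p:(np.array(p,float)+.5)/5-.5+[246,106]
obs=[((-29,14,80.4),(288,443)),((-29,-14,80.4),(436,478)),((-17.7,14,91.7),(295,400)),((-17.7,-14,91.7),(448,437))]
def W(q,p):
    a=q[2];return np.array([q[0]+np.cos(a)*p[0]-np.sin(a)*p[1],q[1]+np.sin(a)*p[0]+np.cos(a)*p[1],p[2]])
E=lambda q:np.concatenate([proj(c,W(q,p))[0]-im(o) for p,o in obs])
r=least_squares(E,[588,-200,1.35]);print(r.x,E(r.x))
for z in(0,8,12):
    q=back(c,[im(p) for p in((262,0),(168,530),(613,57),(490,560))],z)
    print(z,q[:,:2].ravel(),[np.arctan2(*(q[a]-q[b])[[1,0]]) for a,b in((0,1),(2,3))],'width',np.abs(np.cross(q[0,:2]-q[1,:2],q[2,:2]-q[1,:2]))/np.linalg.norm(q[0,:2]-q[1,:2]))
q=back(c,[im((262,-3)),im((613,57))],10);print('top edge dir',np.arctan2(*(q[0]-q[1])[[1,0]])-np.pi/2)
for p in((17.7,14,56.4),(17.7,-14,56.4)): print((proj(c,W(r.x,p))[0]-[246,106])*5)
# plan: desk grasp
y=.935;d=np.array([np.cos(y),np.sin(y)]);sh=np.array([454.5,30.5]);print('grasp xy',sh-57*d,sh-50*d)
E
```

```text
[ 587.9  -203.95    1.33] [-0.27  0.42 -0.59  0.1   0.28 -0.1   0.53 -0.4 ]
0 [ 559.17 -144.82  531.81 -269.34  638.61 -158.27  611.48 -278.12] [np.float64(1.3545022595585814), np.float64(1.3482214426951031)] width 80.47522224194553
8 [ 559.78 -145.33  533.06 -266.91  637.35 -158.46  610.86 -275.48] [np.float64(1.3545022595585812), np.float64(1.3482214426951031)] width 78.57660485595741
12 [ 560.09 -145.58  533.69 -265.7   636.71 -158.55  610.55 -274.16] [np.float64(1.3545022595585816), np.float64(1.3482214426951038)] width 77.62729616296346
top edge dir 1.3951816493062603
[343.81 186.25]
[483.69 219.65]
grasp xy [420.65 -15.36] [424.81  -9.73]<stdin>:12: DeprecationWarning: Arrays of 2-dimensional vectors are deprecated. Use arrays of 3-dimensional vectors instead. (deprecated in NumPy 2.0)
```

drive_tool(
  series="0.4 -0.3 0 0 0 0 1; 0.8 -0.6 0.2 0 0 0 1; 0.9 -0.68 0.4 0 0 0 1; 0.9 -0.68 0.4 0 0 0 1",
)

```text
time_s: 10.6
eef_pos: [498.6, -114.6, 149.4]
ee_rot: [-0.007, 0.71, 0.704, 0.001]
force: [-0.1, -0.6, -0.1]
grip_width: 1.0
```

drive_tool(
  series="0.4 -0.3 0.1 0 0 0.3 1; 0.8 -0.6 0.2 0 0 0.6 1; 0.9 -0.68 0.4 0 0 0.62 1; 0.9 -0.68 0.4 0 0 0.62 1",
)

```text
time_s: 11.0
eef_pos: [413.9, -1.8, 102.4]
ee_rot: [-0.008, 0.809, 0.588, -0.001]
force: [-1.3, -0.2, 0.8]
grip_width: 0.997
```

drive_tool(
  series="0 0 0 0 0 0.3 1; 0 0 0 0 0 0.6 1; 0 0 0 0 0 0.63 1; 0 0 0 0 0 0.63 1",
)

```text
time_s: 11.4
eef_pos: [414.7, -2.0, 103.2]
ee_rot: [-0.007, 0.89, 0.455, -0.002]
force: [0.1, -0.8, -0.4]
grip_width: 0.999
```

```bash
cat >> h.py <<'E'
def fr(z,x):
    "tool rotation from z dir and approx x dir"
    z=np.array(z,float);z/=np.linalg.norm(z);x=np.array(x,float);x-=z*(x@z);x/=np.linalg.norm(x)
    return R.from_matrix(np.c_[x,np.cross(z,x),z])
E
python3 - <<'E'
from h import *
s=telemetry.sense();print(s['time_s'],s['eef_pos'],s['joints'])
a=.935
print(rel((420.6,-15.4,4),fr((0,0,-1),(np.cos(a),np.sin(a),0))))
c=eyes.capture('wrist');save(c,'w7.png',s=1)
m=hsvmask(c,(0,150,60),(4,255,255))|hsvmask(c,(174,150,60),(180,255,255))
k,l,st,ce=cv2.connectedComponentsWithStats(m)
for i in range(1,k):
  if st[i,4]>300: r=cv2.minAreaRect(np.argwhere(l==i)[:,::-1].astype(np.float32)); print(st[i],r,back(c,cv2.boxPoints(r),22)[:,:2])
d=np.array([np.cos(a),np.sin(a)]);n=np.array([-d[1],d[0]])
print('pred',proj(c,[np.r_[np.array([454.5,30.5])+t*d+w*n,22] for t in(0,-66) for w in(-11,11)]))
E
```

```text
11.4 [414.7   -2.02 103.23] [-0.29  0.24  1.97  0.01  0.94  0.32]
[-0.06  0.12  0.83 -0.03 -0.01  0.02]
[ 325  142   28   84 2185] ((337.97064208984375, 183.49913024902344), (26.42974853515625, 83.61090850830078), 1.6846843957901) [[405.71 -15.97]
 [446.87  38.02]
 [462.93  25.7 ]
 [423.06 -29.22]]
pred [[354.14 143.63]
 [325.45 143.33]
 [350.99 224.87]
 [324.34 224.5 ]]
```

View pics/w7.png

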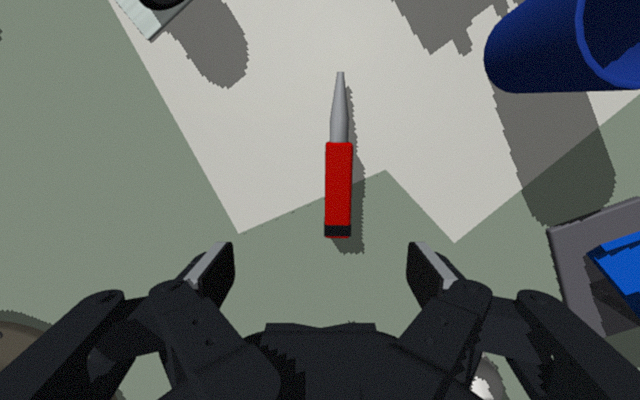

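The prediction matches the view (handle 325–353 px wide, shoulder at row 142). I descend and grasp.

drive_tool(
  series="-0.05 0.115 0.3 -0.03 -0.01 0.04 1; -0.05 0.115 0.6 -0.03 -0.01 0.04 1; -0.05 0.115 0.82 -0.03 -0.01 0.04 1; -0.05 0.115 0.825 -0.03 -0.01 0.04 1; -0.05 0.115 0.825 -0.03 -0.01 0.04 1",
)

```text
time_s: 11.95
eef_pos: [421.6, -13.9, 4.4]
ee_rot: [0.0, 0.895, 0.447, -0.001]
force: [0.8, 0.5, 0.3]
grip_width: 0.997
```

drive_tool(
  series="0 0 0 0 0 0 0.5; 0 0 0 0 0 0 0.3; 0 0 0 0 0 0 0.1; 0 0 0 0 0 0 0.1; 0 0 0 0 0 0 0.1; 0 0 0 0 0 0 0.1; 0 0 0 0 0 0 0.1; 0 0 0 0 0 0 0.1",
  newtons=60,
)

```text
time_s: 12.75
eef_pos: [421.9, -14.0, 5.0]
ee_rot: [0.001, 0.895, 0.447, -0.0]
force: [-2.0, 0.3, 9.3]
grip_width: 0.241
```

drive_tool(
  series="0 0 -0.3 0 0 0 0.1; 0 0 -0.6 0 0 0 0.1; 0 0 -1 0 0 0 0.1; 0 0 -1 0 0 0 0.1; 0 0 -1 0 0 0 0.1",
)

```text
time_s: 13.25
eef_pos: [421.9, -13.8, 125.2]
ee_rot: [0.001, 0.895, 0.447, 0.0]
force: [0.0, -0.2, -1.5]
grip_width: 0.239
```

```bash
python3 - <<'E'
from h import *
s=telemetry.sense();print(s['time_s'],s['eef_pos'],s['joints'],s['grip_width'],s['force'])
a=1.35;ex=np.array([np.cos(a),np.sin(a),0]);C=np.array([588,-204,67.]);ax=.7071*ex+[0,0,-.7071];zt=-.7071*ex+[0,0,-.7071]
Rt=fr(zt,ax)
g=C-57*ax+7*zt   # tcp
print(g,g-60*zt*0+60*np.array([0,0,1]),Rt.as_matrix()); print(rel(g+[0,0,80],Rt), (rot(s['ee_rot']).inv()*Rt).as_rotvec())
c=eyes.capture('wrist');np.save('c8.npy',c,allow_pickle=True);save(c,'w8.png')
m=hsvmask(c,(0,150,60),(4,255,255))|hsvmask(c,(174,150,60),(180,255,255))
k,l,st,ce=cv2.connectedComponentsWithStats(m)
for i in range(1,k):
  if st[i,4]>300: print(st[i],cv2.minAreaRect(np.argwhere(l==i)[:,::-1].astype(np.float32)))
R0=rot(s['ee_rot']);print(proj(c,[s['eef_pos']+R0.apply((57,w,-7-11)) for w in(-11,11)]))
E
```

```text
13.25 [421.88 -13.84 125.24] [-0.31  0.22  1.93 -0.    0.99  0.33] 0.23859746897683315 [ 0.05 -0.24 -1.5 ]
[ 578.09 -248.16  102.35] [ 578.09 -248.16  162.35] [[ 0.15  0.98 -0.15]
 [ 0.69 -0.22 -0.69]
 [-0.71  0.   -0.71]]
[-0.78  2.21 -0.47 -0.33 -1.54 -0.8 ] [-0.16 -0.77 -0.4 ]
[ 296  142   48  141 6252] ((319.5, 212.0), (140.0, 47.0), 90.0)
[[295.82 141.89]
 [347.46 141.85]]
```

Drift held: opening 20 mm, and the shoulder shows where predicted. I carry it above the rest and tilt.

drive_tool(
  series="0 0.2 -0.35 0 0 0 0.1; -0.2 0.6 -0.45 0 0 0 0.1; -0.25 1 -0.45 0 0 0 0.1; -0.25 1 -0.45 0 0 0 0.1; -0.25 1 -0.45 0 0 0 0.1",
)

```text
time_s: 13.8
eef_pos: [498.8, -110.0, 175.8]
ee_rot: [-0.002, 0.895, 0.446, -0.002]
force: [-0.0, -0.5, -1.5]
grip_width: 0.241
```

drive_tool(
  series="0 0.4 -0.2 0 0 0 0.1; -0.25 0.8 -0.45 0 0 0 0.1; -0.25 1 -0.45 0 0 0 0.1; -0.25 1 -0.45 0 0 0 0.1; -0.25 1 -0.45 0 0 0 0.1",
)

```text
time_s: 14.3
eef_pos: [576.3, -205.2, 227.6]
ee_rot: [-0.003, 0.895, 0.447, -0.003]
force: [-1.0, 0.9, -1.9]
grip_width: 0.24
```

drive_tool(
  series="0 0 0 -0.05 -0.25 -0.13 0.1; 0 0 0 -0.1 -0.5 -0.26 0.1; 0 0 0 -0.165 -0.77 -0.4 0.1; 0 0 0 -0.165 -0.77 -0.4 0.1; 0 0 0 -0.165 -0.77 -0.4 0.1",
)

```text
time_s: 14.8
eef_pos: [575.9, -203.7, 227.0]
ee_rot: [0.117, 0.828, 0.526, -0.155]
force: [-0.1, 0.9, -2.6]
grip_width: 0.244
```

```bash
cat >> h.py <<'E'
a=1.35;ex=np.array([np.cos(a),np.sin(a),0]);C=np.array([588,-204,67.]);ax=.7071*ex+[0,0,-.7071];zt=-.7071*ex+[0,0,-.7071]
Rp=fr(zt,ax); gp=C-57*ax+6*zt
E
python3 - <<'E'
from h import *
s=telemetry.sense();print(s['time_s'],s['eef_pos'],s['joints'],s['grip_width'],s['force'])
print(gp-50*zt,rel(gp-50*zt,Rp))
E
```

```text
14.8 [ 575.89 -203.7   227.  ] [-0.37  0.54  1.22 -0.4   1.39  0.14] 0.24395570699318578 [-0.06  0.9  -2.57]
[ 585.99 -212.97  138.42] [ 0.25  0.09  0.7  -0.18 -0.78 -0.39]
```

drive_tool(
  series="0 0 0 -0.06 -0.25 -0.13 0.1; 0 0 0 -0.12 -0.5 -0.26 0.1; 0 0 0 -0.18 -0.78 -0.39 0.1; 0 0 0 -0.18 -0.78 -0.39 0.1; 0 0 0 -0.18 -0.78 -0.39 0.1",
)

```text
time_s: 15.3
eef_pos: [575.5, -203.9, 226.9]
ee_rot: [0.236, 0.723, 0.577, -0.297]
force: [0.2, 0.2, -1.2]
grip_width: 0.238
```

```bash
python3 - <<'E'
from h import *
s=telemetry.sense();print(s['time_s'],s['eef_pos'],s['joints'],s['grip_width'],s['force'])
print(rel(gp-50*zt,Rp))
E
```

```text
15.3 [ 575.55 -203.9   226.85] [-0.24  0.58  1.31 -0.81  1.34  0.22] 0.23776978969369506 [ 0.17  0.15 -1.18]
[ 0.48  0.1   0.56 -0.01 -0.01 -0.01]
```

drive_tool(
  series="0.2 0.05 0.2 0 0 0 0.1; 0.4 0.1 0.45 -0.01 -0.01 -0.01 0.1; 0.47 0.1 0.56 -0.01 -0.01 -0.01 0.1; 0.47 0.1 0.56 -0.01 -0.01 -0.01 0.1; 0.47 0.1 0.56 -0.01 -0.01 -0.01 0.1",
)

```text
time_s: 15.8
eef_pos: [586.0, -214.2, 141.4]
ee_rot: [0.239, 0.722, 0.577, -0.298]
force: [-0.5, -0.4, -1.1]
grip_width: 0.242
```

```bash
python3 - <<'E'
from h import *
s=telemetry.sense();print(s['time_s'],s['eef_pos'],s['joints'],s['grip_width'],s['force'])
print(rel(gp,Rp))
c=eyes.capture('wrist');save(c,'w9.png',s=1.25)
T=lambda p:proj(c,p)
print(T([C-30*ax+11*zt+w*np.cross(zt,ax) for w in(-14,14)]),'floor end')
print('tip',T(C+52*ax-50*zt),'toe',T(C+52*ax))
E
```

```text
15.8 [ 585.95 -214.25  141.39] [-0.25  0.69  1.36 -0.85  1.22  0.33] 0.2417306019877959 [-0.53 -0.39 -1.15]
[ 0.02 -0.    0.43  0.   -0.   -0.  ]
[[300.76 174.91]
 [340.65 174.87]] floor end
tip [[321.06   8.56]] toe [[320.73  41.16]]
```

View pics/w9.png

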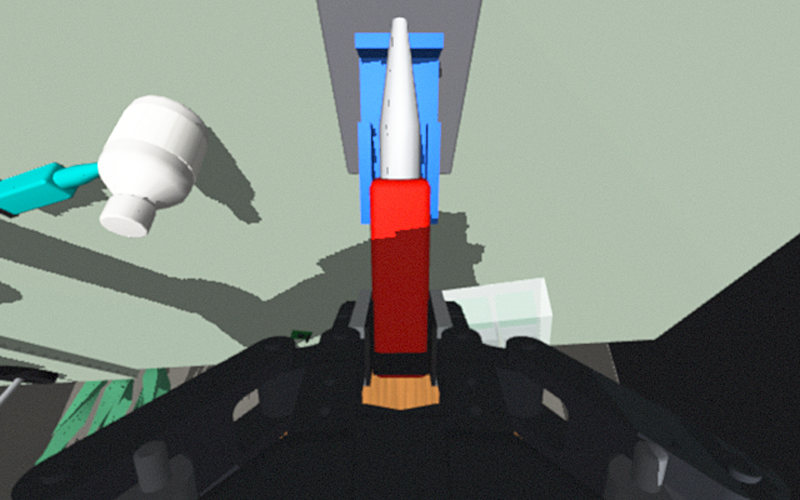

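The drift is centred over the channel (drift at column 400, channel 360–440), tip above the toe. I lower it perpendicular to the floor.

drive_tool(
  series="0.005 0 0.1 0 0 0 0.1; 0.005 0 0.2 0 0 0 0.1; 0.005 0 0.3 0 0 0 0.1; 0.005 0 0.36 0 0 0 0.1; 0.005 0 0.4 0 0 0 0.1; 0.005 0 0.41 0 0 0 0.1; 0.005 0 0.41 0 0 0 0.1",
)

```text
time_s: 16.55
eef_pos: [578.8, -247.6, 106.5]
ee_rot: [0.24, 0.721, 0.578, -0.297]
force: [0.0, -0.2, -2.0]
grip_width: 0.239
```

```bash
python3 - <<'E'
from h import *
s=telemetry.sense();print(s['time_s'],s['eef_pos'],s['force'],rot(s['ee_rot']).inv().apply(s['force']));print(rel(gp,Rp)*np.r_[[120]*3,[.5]*3])
E
```

```text
16.55 [ 578.83 -247.56  106.52] [ 0.05 -0.16 -1.96] [1.28 0.08 1.49]
[ 2.42 -0.6   2.47  0.   -0.   -0.  ]
```

No contact yet. I go on in small steps.

drive_tool(
  series="0 0 0.01 0 0 0 0.1; 0 0 0.02 0 0 0 0.1; 0 0 0.025 0 0 0 0.1; 0 0 0.025 0 0 0 0.1",
)

```text
time_s: 16.95
eef_pos: [578.4, -249.6, 104.5]
ee_rot: [0.24, 0.721, 0.578, -0.297]
force: [-0.5, 0.1, -2.1]
grip_width: 0.244
```

```bash
python3 - <<'E'
from h import *
s=telemetry.sense();print(s['time_s'],s['eef_pos'],s['force'],rot(s['ee_rot']).inv().apply(s['force']));print(rel(gp,Rp)*np.r_[[120]*3,[.5]*3])
E
```

```text
16.95 [ 578.45 -249.59  104.46] [-0.54  0.15 -2.14] [ 1.53 -0.57  1.5 ]
[ 2.42 -0.67 -0.44  0.   -0.   -0.  ]
```

drive_tool(
  series="0 0 0.01 0 0 0 0.1; 0 0 0.01 0 0 0 0.1; 0 0 0.01 0 0 0 0.1",
)

```text
time_s: 17.25
eef_pos: [578.5, -249.9, 104.3]
ee_rot: [0.24, 0.722, 0.578, -0.297]
force: [-1.2, 5.5, 4.1]
grip_width: 0.238
```

drive_tool(
  series="0 0 0.01 0 0 0 0.1; 0 0 0.01 0 0 0 0.1; 0 0 0.01 0 0 0 0.1",
)

```text
time_s: 17.55
eef_pos: [578.5, -249.9, 104.3]
ee_rot: [0.24, 0.722, 0.577, -0.297]
force: [-2.2, 8.6, 5.6]
grip_width: 0.24
```

drive_tool(
  series="0.01 0 0 0 0 0 0.1; 0.01 0 0 0 0 0 0.1; 0.01 0 0 0 0 0 0.1",
)

```text
time_s: 17.85
eef_pos: [578.8, -249.0, 103.5]
ee_rot: [0.241, 0.722, 0.578, -0.297]
force: [0.7, 3.0, 0.7]
grip_width: 0.24
```

```bash
python3 - <<'E'
from h import *
s=telemetry.sense();print(s['time_s'],s['eef_pos'],s['force'],rot(s['ee_rot']).inv().apply(s['force']));print(rel(gp,Rp)*np.r_[[120]*3,[.5]*3])
c=eyes.capture('wrist');save(c,'w10.png',(220,0,420,170),4)
E
```

```text
17.85 [ 578.81 -248.98  103.55] [0.74 3.04 0.68] [ 1.74  0.07 -2.69]
[ 1.3  -0.89 -0.61  0.   -0.   -0.  ]
```

View pics/w10.png

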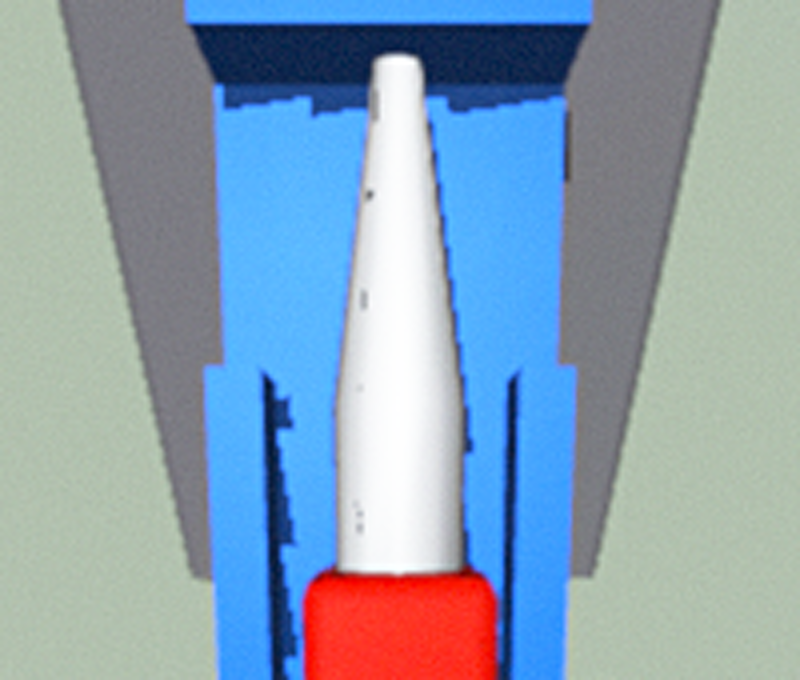

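The drift lies centred in the channel with its handle on the floor (contact felt), tip just short of the toe. I nudge to the toe and release.

drive_tool(
  series="0.008 0 0 0 0 0 0.1; 0.015 0 0 0 0 0 0.1; 0.015 0 0 0 0 0 0.1",
)

```text
time_s: 18.2
eef_pos: [579.3, -247.9, 102.4]
ee_rot: [0.241, 0.722, 0.577, -0.297]
force: [0.9, 0.5, 3.0]
grip_width: 0.244
```

drive_tool(
  series="0 0 0 0 0 0 0.35; 0 0 0 0 0 0 0.6; 0 0 0 0 0 0 1; 0 0 0 0 0 0 1; 0 0 0 0 0 0 1; 0 0 0 0 0 0 1",
)

```text
time_s: 18.8
eef_pos: [579.2, -247.9, 102.4]
ee_rot: [0.241, 0.722, 0.577, -0.297]
force: [0.4, 0.6, 1.1]
grip_width: 1.005
```

drive_tool(
  series="0 0 -0.2 0 0 0 1; 0 0 -0.5 0 0 0 1; 0 0 -0.8 0 0 0 1; 0 0 -1 0 0 0 1; 0 0 -1 0 0 0 1",
)

```text
time_s: 19.3
eef_pos: [598.6, -163.5, 189.9]
ee_rot: [0.243, 0.721, 0.578, -0.295]
force: [0.7, -0.3, 0.6]
grip_width: 0.999
```

```bash
cat >> h.py <<'E'
yt=np.cross(zt,ax)
def red(c):
    m=hsvmask(c,(0,150,40),(5,255,255))|hsvmask(c,(174,150,40),(180,255,255))
    k,l,st,ce=cv2.connectedComponentsWithStats(m)
    for i in range(1,k):
        if st[i,4]>200: print('red',st[i],cv2.boxPoints(cv2.minAreaRect(np.argwhere(l==i)[:,::-1].astype(np.float32))).ravel())
Ra=fr(ax,-zt)   # axial grasp; alternatives by turning about z
E
python3 - <<'E'
from h import *
s=telemetry.sense();print(s['time_s'],s['eef_pos'],s['force'],s['joints'])
c=eyes.capture('wrist');np.save('c11.npy',c,allow_pickle=True);save(c,'w11.png');red(c)
print('pred handle',proj(c,[C+t*ax-11*zt+w*yt for t in(0,-67) for w in(-11,11)]))
b=eyes.capture('top');red(b);print(proj(b,[C+t*ax-11*zt+w*yt for t in(0,-67) for w in(-11,11)]))
for x in (-zt,zt): 
    Rt=fr(ax,x);print((rot(s['ee_rot']).inv()*Rt).as_rotvec(), Rt.as_matrix())
E
```

```text
19.3 [ 598.59 -163.47  189.9 ] [ 0.68 -0.27  0.6 ] [-0.16  0.66  1.28 -0.81  1.34  0.31]
red [ 306  133   25   77 1802] [306. 133. 330. 133. 330. 209. 306. 209.]
pred handle [[304.81 132.71]
 [330.88 132.61]
 [306.1  208.78]
 [330.44 208.63]]
[[391.47 194.56]
 [393.09 186.94]
 [412.25 196.85]
 [413.9  188.85]]
[0.01 1.57 0.  ] [[ 0.15  0.98  0.15]
 [ 0.69 -0.22  0.69]
 [ 0.71  0.   -0.71]]
[-2.22  0.02 -2.22] [[-0.15 -0.98  0.15]
 [-0.69  0.22  0.69]
 [-0.71  0.   -0.71]]
```

The drift lies exactly as modelled (handle outline within 1–2 px). I turn the tool to come along the drift's axis from the butt.

drive_tool(
  series="-0.2 0 -0.2 0 0 0 1; -0.4 0 -0.4 0 0.2 0 1; -0.4 0 -0.4 0 0.5 0 1; -0.4 0 -0.4 0 0.8 0 1; -0.4 0 -0.4 0 0.8 0 1",
)

```text
time_s: 19.9
eef_pos: [596.0, -168.8, 255.2]
ee_rot: [0.121, 0.768, 0.612, -0.147]
force: [-0.2, 0.5, -0.3]
grip_width: 0.996
```

drive_tool(
  series="0 0 0 0 0.25 0 1; 0 0 0 0 0.5 0 1; 0 0 0 0 0.8 0 1; 0 0 0 0 0.8 0 1; 0 0 0 0 0.8 0 1",
)

```text
time_s: 20.4
eef_pos: [595.3, -169.4, 253.5]
ee_rot: [-0.003, 0.782, 0.623, 0.006]
force: [0.1, -0.3, 0.4]
grip_width: 1.002
```

drive_tool(
  series="0 0 0 0 0.25 0 1; 0 0 0 0 0.5 0 1; 0 0 0 0 0.8 0 1; 0 0 0 0 0.8 0 1; 0 0 0 0 0.8 0 1",
)

```text
time_s: 20.9
eef_pos: [595.1, -168.9, 252.5]
ee_rot: [-0.127, 0.766, 0.61, 0.159]
force: [-0.4, -0.2, 0.4]
grip_width: 1.006
```

```bash
python3 - <<'E'
from h import *
s=telemetry.sense();print(s['time_s'],s['eef_pos'],s['force'],s['joints'])
print(C-137*ax,rel(C-137*ax,Ra))
E
```

```text
20.9 [ 595.11 -168.85  252.45] [-0.42 -0.19  0.42] [-0.62  0.56  1.14  0.38  1.61 -0.41]
[ 566.78 -298.52  163.87] [-1.31  0.01  0.24  0.01  0.75 -0.01]
```

drive_tool(
  series="-0.4 0 -0.1 0 0.1 0 1; -0.8 0 -0.1 0 0.3 0 1; -1 0 -0.1 0 0.55 0 1; -1 0 -0.1 0 0.75 0 1; -1 0 -0.1 0 0.75 0 1; -1 0 -0.1 0 0.75 0 1",
)

```text
time_s: 21.5
eef_pos: [570.1, -279.5, 215.9]
ee_rot: [-0.237, 0.723, 0.577, 0.297]
force: [-0.2, 0.6, 1.0]
grip_width: 0.999
```

```bash
python3 - <<'E'
from h import *
s=telemetry.sense();print(s['time_s'],s['eef_pos'],s['force'],s['joints'])
print(C-137*ax,rel(C-137*ax,Ra))
E
```

```text
21.5 [ 570.09 -279.47  215.88] [-0.16  0.63  0.97] [-0.88  0.77  1.    0.62  1.85 -0.63]
[ 566.78 -298.52  163.87] [-0.42  0.01  0.2   0.    0.01 -0.  ]
```

drive_tool(
  series="-0.3 0.01 0 0 0.01 0 1; -0.42 0.01 0.1 0 0.01 0 1; -0.42 0.01 0.2 0 0.01 0 1; -0.42 0.01 0.2 0 0.01 0 1; -0.42 0.01 0.2 0 0.01 0 1",
)

```text
time_s: 22.0
eef_pos: [567.7, -297.0, 164.6]
ee_rot: [-0.238, 0.722, 0.577, 0.298]
force: [-0.2, 0.2, -0.2]
grip_width: 1.004
```

```bash
python3 - <<'E'
from h import *
s=telemetry.sense();print(s['time_s'],s['eef_pos'],s['force'],s['joints'])
print(rel(C-37*ax,Ra))
c=eyes.capture('wrist');save(c,'w12.png',s=1.25);red(c)
print('pred',proj(c,[C+t*ax-11*zt+w*yt for t in(0,-67) for w in(-11,11)]),proj(c,C-80*ax))
E
```

```text
22.0 [ 567.66 -296.99  164.6 ] [-0.24  0.19 -0.25] [-0.89  0.84  1.01  0.6   1.8  -0.69]
[-0.01 -0.    0.83  0.    0.   -0.  ]
red [ 427   82   46   52 1027] [422.74  91.36 437.56  78.66 475.33 122.72 460.51 135.42]
red [308 182  26  18 388] [308. 182. 333. 182. 333. 199. 308. 199.]
red [306 202  30  29 831] [306. 202. 335. 202. 335. 230. 306. 230.]
pred [[308.99 180.4 ]
 [331.24 180.37]
 [305.76 197.78]
 [334.6  197.74]] [[320.22 216.91]]
```

View pics/w12.png

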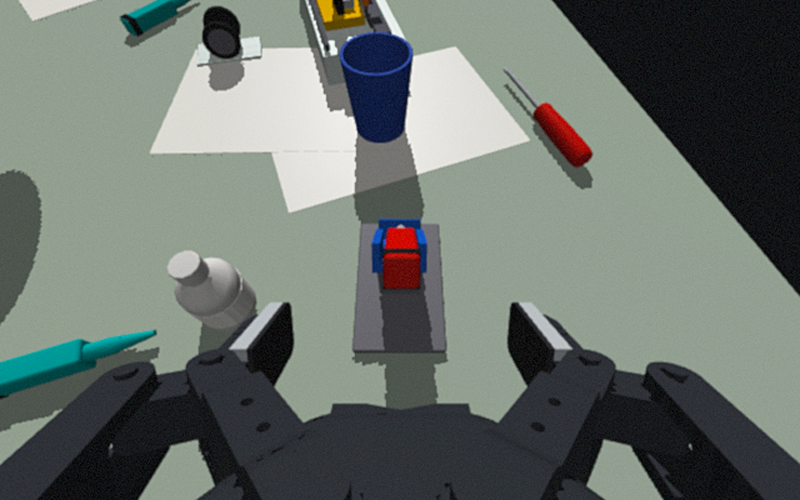

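The tool looks straight down the drift's axis (butt centre (402,270)) with nothing in the fingers' way. My 12 views are used, so I go on numerically. I advance and grasp.

drive_tool(
  series="-0.01 0 0.3 0 0 0 1; -0.01 0 0.6 0 0 0 1; -0.01 0 0.8 0 0 0 1; -0.01 0 0.83 0 0 0 1; -0.01 0 0.83 0 0 0 1",
)

```text
time_s: 22.55
eef_pos: [583.2, -230.0, 94.3]
ee_rot: [-0.237, 0.722, 0.578, 0.298]
force: [-0.1, -0.8, 0.5]
grip_width: 0.995
```

```bash
python3 - <<'E'
from h import *
s=telemetry.sense();print(s['time_s'],s['eef_pos'],s['force'])
print(rel(C-37*ax,Ra)*np.r_[[120]*3,[.5]*3])
E
```

```text
22.55 [ 583.23 -229.98   94.27] [-0.14 -0.82  0.47]
[-0.61 -1.04  0.95  0.    0.    0.  ]
```

drive_tool(
  series="-0.005 -0.009 0 0 0 0 0.5; -0.005 -0.009 0 0 0 0 0.3; -0.005 -0.009 0 0 0 0 0.1; -0.005 -0.009 0 0 0 0 0.1; -0.005 -0.009 0 0 0 0 0.1; -0.005 -0.009 0 0 0 0 0.1; -0.005 -0.009 0 0 0 0 0.1; -0.005 -0.009 0 0 0 0 0.1",
  newtons=80,
)

```text
time_s: 23.35
eef_pos: [582.0, -230.6, 94.1]
ee_rot: [-0.237, 0.722, 0.578, 0.298]
force: [-1.5, -5.0, 4.6]
grip_width: 0.252
```

```bash
python3 - <<'E'
from h import *
s=telemetry.sense();print(s['time_s'],s['eef_pos'],s['force'],s['grip_width'])
print(rel(C-37*ax,Ra)*np.r_[[120]*3,[.5]*3])
E
```

```text
23.35 [ 582.03 -230.56   94.09] [-1.5  -5.01  4.55] 0.2518709226992962
[0.1 0.  1.4 0.  0.  0. ]
```

Gripped axially, the shoulder 38 mm ahead of the TCP. I lift out perpendicular to the channel, turn upright and carry it to the jig.

drive_tool(
  series="0.1 0 0 0 0 0 0.1; 0.3 0 0 0 0 0 0.1; 0.6 0 0 0 0 0 0.1; 0.9 0 -0.3 0 0 0 0.1; 1 0 -0.6 0 0 0 0.1; 1 0 -0.6 0 0 0 0.1",
)

```text
time_s: 23.95
eef_pos: [590.1, -198.4, 234.1]
ee_rot: [-0.233, 0.722, 0.579, 0.299]
force: [0.2, -0.2, -1.3]
grip_width: 0.247
```

drive_tool(
  series="0 0 0 0 -0.25 0 0.1; 0 0 0 0 -0.5 0 0.1; 0 0 0 0 -0.79 0 0.1; 0 0 0 0 -0.79 0 0.1; 0 0 0 0 -0.79 0 0.1",
)

```text
time_s: 24.45
eef_pos: [590.0, -197.5, 233.0]
ee_rot: [-0.117, 0.766, 0.614, 0.152]
force: [0.4, -0.5, -2.3]
grip_width: 0.243
```

drive_tool(
  series="0 0 0 0 -0.25 0 0.1; 0 0 0 0 -0.5 0 0.1; 0 0 0 0 -0.78 0 0.1; 0 0 0 0 -0.78 0 0.1; 0 0 0 0 -0.78 0 0.1",
)

```text
time_s: 24.95
eef_pos: [589.6, -197.5, 231.5]
ee_rot: [0.002, 0.781, 0.625, 0.002]
force: [0.4, -0.3, -2.6]
grip_width: 0.248
```

```bash
python3 - <<'E'
from h import *
s=telemetry.sense();print(s['time_s'],s['eef_pos'],s['force'],s['grip_width'],s['joints'])
Rv=fr((0,0,-1),(np.cos(a),np.sin(a),0))
print(rel((585.2,258.2,230),Rv))
E
```

```text
24.95 [ 589.6  -197.47  231.51] [ 0.38 -0.3  -2.58] 0.24758991616228837 [-0.51  0.53  1.18  0.    1.43 -0.29]
[ 3.7  -0.87  0.01  0.01 -0.   -0.  ]
```

drive_tool(
  series="0.3 -0.07 -0.08 0 0 0 0.1; 0.7 -0.16 -0.08 0 0 0 0.1; 0.925 -0.217 -0.08 0 0 0 0.1; 0.925 -0.217 -0.08 0 0 0 0.1",
)

```text
time_s: 25.35
eef_pos: [588.2, -81.4, 240.4]
ee_rot: [-0.001, 0.78, 0.625, 0.003]
force: [-0.1, 0.2, -1.6]
grip_width: 0.249
```

drive_tool(
  series="0.3 -0.07 0 0 0 0 0.1; 0.7 -0.16 0 0 0 0 0.1; 0.925 -0.217 0 0 0 0 0.1; 0.925 -0.217 0 0 0 0 0.1",
)

```text
time_s: 25.75
eef_pos: [586.9, 34.1, 240.1]
ee_rot: [-0.003, 0.78, 0.626, 0.003]
force: [-0.1, -0.6, -1.6]
grip_width: 0.245
```

drive_tool(
  series="0.3 -0.07 0 0 0 0 0.1; 0.7 -0.16 0 0 0 0 0.1; 0.925 -0.217 0 0 0 0 0.1; 0.925 -0.217 0 0 0 0 0.1",
)

```text
time_s: 26.15
eef_pos: [585.6, 149.3, 240.2]
ee_rot: [-0.004, 0.78, 0.626, 0.003]
force: [-0.2, -0.2, -1.8]
grip_width: 0.248
```

drive_tool(
  series="0.3 -0.07 0 0 0 0 0.1; 0.7 -0.16 0 0 0 0 0.1; 0.925 -0.217 0 0 0 0 0.1; 0.925 -0.217 0 0 0 0 0.1; 0.925 -0.217 0 0 0 0 0.1",
)

```text
time_s: 26.65
eef_pos: [584.9, 261.3, 240.5]
ee_rot: [-0.005, 0.78, 0.626, 0.002]
force: [-0.3, -0.8, -1.1]
grip_width: 0.252
```

```bash
cat >> h.py <<'E'
Rv=fr((0,0,-1),(np.cos(a),np.sin(a),0))
H=np.array([585.2,258.2])
def holes(c):
    g=hsvmask(c,(16,120,50),(34,255,255)); r=24
    u,v=np.round(proj(c,(585.5,254.1,56))[0]).astype(int)
    m=(g[v-r:v+r+1,u-r:u+r+1]==0).astype(np.uint8)
    k,l,st,ce=cv2.connectedComponentsWithStats(m)
    for i in range(1,k):
        if st[i,4]>60: p=ce[i]+[u-r,v-r]; print('cand',st[i],p,back(c,p,56)[0,:2])
E
python3 - <<'E'
from h import *
s=telemetry.sense();print(s['time_s'],s['eef_pos'],s['force'],s['grip_width'],s['joints'])
print(rel((*H,170),Rv))
c=eyes.capture('wrist');save(c,'w13.png');holes(c);red(c)
R0=rot(s['ee_rot']);P=lambda *q:proj(c,s['eef_pos']+R0.apply(q))
print('shoulder edge pred',P(11,-11,38.4),P(11,11,38.4),'tip',P(0,0,90.4))
hs=cv2.cvtColor(c['frame'],cv2.COLOR_RGB2HSV)
u,v=P(0,0,90.4)[0].astype(int);print(hs[v-8:v+9:2,u-8:u+9:2,1]);print(hs[v-8:v+9:2,u-8:u+9:2,2])
E
```

```text
26.65 [584.9  261.32 240.49] [-0.3  -0.8  -1.11] 0.2515265444327863 [0.23 0.57 1.09 0.01 1.48 0.45]
[-0.03  0.01  0.59 -0.01 -0.02  0.  ]
cand [42  0  7 23 94] [345.03 172.01] [613.8  267.03]
cand [ 18  18  13  11 115] [323.08 186.97] [585.35 255.32]
cand [  0  25  38  24 289] [313.9  206.78] [569.54 234.22]
red [ 297  210   47   44 1691] [297. 210. 343. 210. 343. 253. 297. 253.]
red [ 293  264   55   49 2562] [293. 264. 347. 264. 347. 312. 293. 312.]
shoulder edge pred [[304.53 207.86]] [[337.98 207.84]] tip [[321.06 202.58]]
[[255 255 255 255 255 255 255 255 255]
 [255 255 255 255 255 255 255 255 255]
 [255 255 255 255 255 255 255 255 255]
 [255 255 255  89  51 215 255 255 255]
 [255 255 120  25  20   7 255 255 255]
 [255 212  24  10  12  21 111 255 255]
 [255  27  12  10   5   7  26 172 255]
 [116  36  22  19  19  17  25  12 255]
 [216 220 208 216 207 219 215 224 255]]
[[215 212 215 225 230 228 229 235 222]
 [213 214 215 215 220 225 224 213 214]
 [213 213 213 215 209 217 212 215 212]
 [218 213 206 172 161 198 212 210 208]
 [217 213 170 155 155 138 205 214 211]
 [216 196 151 154 150 144 158 212 208]
 [207 143 150 151 151 143 136 173 214]
 [171 156 160 162 162 152 145 124 200]
 [184 181 185 182 187 182 185 181 180]]
```

drive_tool(
  series="-0.026 0.012 0.2 -0.01 -0.02 0 0.1; -0.026 0.012 0.4 -0.01 -0.02 0 0.1; -0.026 0.012 0.56 -0.01 -0.02 0 0.1; -0.026 0.012 0.56 -0.01 -0.02 0 0.1; -0.026 0.012 0.56 -0.01 -0.02 0 0.1",
)

```text
time_s: 27.2
eef_pos: [586.2, 257.0, 174.2]
ee_rot: [0.0, 0.781, 0.625, 0.0]
force: [-0.2, -0.7, -1.0]
grip_width: 0.247
```

```bash
python3 - <<'E'
from h import *
s=telemetry.sense();print(s['time_s'],s['eef_pos'],s['force'],s['grip_width'])
print(rel((*H,170),Rv)*np.r_[[120]*3,[.5]*3])
c=eyes.capture('wrist');save(c,'w14.png');red(c);holes(c)
R0=rot(s['ee_rot']);P=lambda *q:proj(c,s['eef_pos']+R0.apply(q))[0]
t=P(0,0,90.4);print('tip',t, 'lug',proj(c,(585.5,254.1,56)),'nxt',proj(c,(*H,42)))
g=cv2.cvtColor(c['frame'],cv2.COLOR_RGB2HSV)[:,:,1]
u,v=t.astype(int)
for r in range(v-30,v+10,2): print(r,''.join('%4d'%x for x in g[r,u-18:u+19:2]))
E
```

```text
27.2 [586.17 256.96 174.17] [-0.24 -0.75 -1.04] 0.2474896915283883
[ 1.   -1.22  4.18  0.    0.   -0.  ]
red [ 297  210   47   44 1681] [297. 210. 343. 210. 343. 253. 297. 253.]
red [ 293  264   55   49 2562] [293. 264. 347. 264. 347. 312. 293. 312.]
cand [  6  16  36  33 688] [320.34 210.05] [582.38 242.19]
tip [321.01 202.55] lug [[320.79 197.53]] nxt [[319.54 190.05]]
172  255 255 255 255 255 255 255 255 255 255 255 255 255 255 255 255 255 255 255
174  255 255 255 255 255 255 255 255 255 255 255 255 255 255 255 255 255 255 255
176  255 255 255 255 255 255 255 255 255 255 255 255 255 255 255 255 255 255 255
178  255 255 255 255 255 255 255 255 255 255 255 255 255 255 255 255 255 255 255
180  255 255 255 255 255 255 255 255 255 255 255 255 255 255 255 255 255 255 255
182  255 255 255 255 255 255 255 255 255 255 255 255 255 255 255 255 255 255 255
184  255 255 255 255 255 255 255 255 255 255 255 255 255 255 255 255 255 255 255
186  255 255 255 255 255 255 255 255 255 255 255 255 255 255 255 255 255 255 255
188  255 255 255 255 255 255 255 255 255 255 255 255 255 255 255 255 255 255 2
[... 193 characters left out ...]
  24  18  17   9  18  18  23 230 255 255 255 255 255
196  255 255 255 255 255  40  25  18  14   9  12  16  21 176 255 255 255 255 255
198  255 255 255 255 255  68  17   9  14  17  15  16  17 255 255 255 255 255 255
200  255 255 255 255 255 255  40  11  13  11  18  12 151 255 255 255 255 255 255
202  255 255 255 255 255 255 255  49  12   9  14 209 255 255 255 255 255 255 255
204  255 255 255 255 255 255 231  19  17   7  12 117 255 255 255 255 255 255 255
206  255 255 255 255 255 255  29  17  10  10  17  26 189 255 255 255 255 255 255
208  255 255 255 255 255 131  30  18  17  19  17  23  12 255 255 255 255 255 255
210  255 255 255 255 255 235 223 231 215 213 219 219 229 252 255 255 255 255 255
```

Hole ellipse and tip agree with the model to half a pixel. I lower in stages, watching the force.

drive_tool(
  series="0.008 -0.009 0 0 0 0 0.1; 0.008 -0.009 0.08 0 0 0 0.1; 0.008 -0.009 0.16 0 0 0 0.1; 0.008 -0.009 0.24 0 0 0 0.1; 0.008 -0.009 0.3 0 0 0 0.1; 0.008 -0.009 0.3 0 0 0 0.1; 0.008 -0.009 0.3 0 0 0 0.1",
)

```text
time_s: 27.95
eef_pos: [585.6, 258.5, 138.7]
ee_rot: [0.001, 0.781, 0.625, 0.001]
force: [-0.1, 0.2, -1.7]
grip_width: 0.248
```

```bash
python3 - <<'E'
from h import *
s=telemetry.sense();print(s['time_s'],s['eef_pos'],s['force'],s['grip_width'])
print(rel((*H,94.4),Rv)*np.r_[[120]*3,[.5]*3],rel((*H,94.4),Rv))
E
```

```text
27.95 [585.6  258.48 138.73] [-0.13  0.18 -1.71] 0.2480559900924467
[-0.36 -0.42 44.33  0.   -0.   -0.  ] [-0.   -0.    0.37  0.   -0.   -0.  ]
```

drive_tool(
  series="0 -0.003 0.04 0 0 0 0.1; 0 -0.003 0.08 0 0 0 0.1; 0 -0.003 0.12 0 0 0 0.1; 0 -0.003 0.15 0 0 0 0.1; 0 -0.003 0.15 0 0 0 0.1",
)

```text
time_s: 28.45
eef_pos: [585.2, 258.3, 120.0]
ee_rot: [0.001, 0.781, 0.625, 0.0]
force: [1.7, -3.5, -2.4]
grip_width: 0.248
```

drive_tool(
  series="0 0 0.03 0 0 0 0.1; 0 0 0.06 0 0 0 0.1; 0 0 0.09 0 0 0 0.1; 0 0 0.09 0 0 0 0.1",
)

```text
time_s: 28.85
eef_pos: [585.2, 258.3, 108.4]
ee_rot: [0.001, 0.781, 0.625, 0.0]
force: [2.5, -3.1, -4.7]
grip_width: 0.247
```

```bash
python3 - <<'E'
from h import *
s=telemetry.sense();print(s['time_s'],s['eef_pos'],s['force'],s['wrist_torque'],s['grip_width'])
print(rel((*H,94.4),Rv)*np.r_[[120]*3,[.5]*3],rel((*H,94.4),Rv))
E
```

```text
28.85 [585.23 258.26 108.44] [ 2.52 -3.07 -4.72] [-0.7  -0.58  0.  ] 0.24726815518731768
[-0.06 -0.04 14.04  0.    0.   -0.  ] [-0.   -0.    0.12  0.    0.   -0.  ]
```

drive_tool(
  series="0 0 0.02 0 0 0 0.1; 0 0 0.04 0 0 0 0.1; 0 0 0.06 0 0 0 0.1; 0 0 0.07 0 0 0 0.1; 0 0 0.07 0 0 0 0.1",
)

```text
time_s: 29.35
eef_pos: [585.3, 258.2, 99.8]
ee_rot: [0.001, 0.781, 0.625, 0.0]
force: [1.7, -3.7, -2.1]
grip_width: 0.25
```

drive_tool(
  series="0 0 0.01 0 0 0 0.1; 0 0 0.02 0 0 0 0.1; 0 0 0.03 0 0 0 0.1; 0 0 0.03 0 0 0 0.1",
)

```text
time_s: 29.75
eef_pos: [585.3, 258.2, 96.1]
ee_rot: [0.001, 0.781, 0.625, 0.0]
force: [2.8, -3.0, -0.2]
grip_width: 0.246
```

```bash
python3 - <<'E'
from h import *
s=telemetry.sense();print(s['time_s'],s['eef_pos'],s['force'],s['wrist_torque'],s['grip_width'])
print(rel((*H,94.4),Rv)*np.r_[[120]*3,[.5]*3])
E
```

```text
29.75 [585.3  258.23  96.06] [ 2.81 -2.96 -0.23] [-0.68 -0.49 -0.03] 0.2464164051239068
[-0.05 -0.1   1.66  0.    0.   -0.  ]
```

Entering smoothly. I push the last millimetres until the shoulder seats.

drive_tool(
  series="0 0 0.01 0 0 0 0.1; 0 0 0.02 0 0 0 0.1; 0 0 0.02 0 0 0 0.1",
)

```text
time_s: 30.05
eef_pos: [585.4, 258.4, 94.4]
ee_rot: [0.001, 0.781, 0.625, 0.001]
force: [-0.2, -3.8, 5.7]
grip_width: 0.249
```

drive_tool(
  series="0 0 0.01 0 0 0 0.1; 0 0 0.02 0 0 0 0.1; 0 0 0.02 0 0 0 0.1",
)

```text
time_s: 30.35
eef_pos: [585.5, 258.7, 94.3]
ee_rot: [0.001, 0.781, 0.625, 0.001]
force: [-3.8, -3.7, 16.7]
grip_width: 0.247
```

Stopped at 94.3 mm, where the shoulder should seat (94.4). I release and back off upward.

drive_tool(
  series="0 0 -0.01 0 0 0 0.3; 0 0 -0.01 0 0 0 0.6; 0 0 -0.01 0 0 0 1; 0 0 -0.01 0 0 0 1; 0 0 -0.01 0 0 0 1; 0 0 -0.01 0 0 0 1",
)

```text
time_s: 30.95
eef_pos: [585.4, 258.7, 95.3]
ee_rot: [0.001, 0.781, 0.625, 0.001]
force: [0.4, -0.0, 0.8]
grip_width: 1.002
```

drive_tool(
  series="0 0 -0.2 0 0 0 1; 0 0 -0.5 0 0 0 1; 0 0 -0.9 0 0 0 1; 0 0 -1 0 0 0 1; 0 0 -1 0 0 0 1",
)

```text
time_s: 31.45
eef_pos: [585.8, 259.0, 217.5]
ee_rot: [0.002, 0.781, 0.625, 0.003]
force: [-0.0, -0.6, -0.3]
grip_width: 0.996
```

```bash
python3 - <<'E'
from h import *
s=telemetry.sense();print(s['time_s'],s['eef_pos'],s['force'],s['grip_width'])
c=eyes.capture('wrist');save(c,'w15.png');red(c)
for z in(56,66): print('z0',z,'butt face',proj(c,[(H[0]+np.cos(q)*15.56,H[1]+np.sin(q)*15.56,z+80) for q in a+np.pi/4+np.arange(4)*np.pi/2]).ravel())
e=np.array([np.cos(.066),np.sin(.066)]);n=np.array([-e[1],e[0]]);g=H+11*e-75*n
for q in(26,18): print('tab',q,proj(c,[np.r_[g+q*e+t*n,102] for t in(-18,18)]).ravel())
k,l,st,ce=cv2.connectedComponentsWithStats(hsvmask(c,(5,150,80),(15,255,255)));print(st[1:][st[1:,4]>30])
# black butt face: dark pixels near prediction
u,v=proj(c,(*H,136))[0].astype(int);gr=c['frame'].max(2)
m=(gr[v-30:v+31,u-30:u+31]<60).astype(np.uint8);k,l,st,ce=cv2.connectedComponentsWithStats(m)
for i in range(1,k):
    if st[i,4]>80:print('dark',st[i]+[u-30,v-30,0,0,0],ce[i]+[u-30,v-30])
E
```

```text
31.45 [585.76 258.99 217.48] [-0.04 -0.6  -0.27] 0.9962872883039153
red [309 179  22  13 261] [309. 179. 330. 179. 330. 191. 309. 191.]
red [307 194  26  26 640] [307. 194. 332. 194. 332. 219. 307. 219.]
z0 56 butt face [306.27 193.7  306.62 219.65 333.33 219.59 333.63 193.64]
z0 66 butt face [305.74 196.79 306.11 223.77 333.97 223.7  334.3  196.73]
tab 26 [381.65 272.63 373.09 240.56]
tab 18 [373.88 274.69 365.08 242.75]
[[361 228  20  47 379]]
```

The butt face (307–332 × 194–219 px) matches a seated drift (306–334 × 194–220), and the tab is out. As a last check I press lightly on the butt with the fingers shut. Seated, they should meet it at z = 136.

drive_tool(
  series="-0.004 -0.005 0.1 0 0 0 0; -0.004 -0.005 0.3 0 0 0 0; -0.004 -0.005 0.5 0 0 0 0; -0.004 -0.005 0.6 0 0 0 0; -0.004 -0.005 0.6 0 0 0 0; -0.004 -0.005 0.6 0 0 0 0; -0.004 -0.005 0.6 0 0 0 0",
  newtons=40,
)

```text
time_s: 32.2
eef_pos: [585.0, 258.6, 144.1]
ee_rot: [0.001, 0.781, 0.625, 0.002]
force: [0.7, -0.0, -0.2]
grip_width: 0.001
```

drive_tool(
  series="0 0 0.02 0 0 0 0; 0 0 0.04 0 0 0 0; 0 0 0.06 0 0 0 0; 0 0 0.06 0 0 0 0",
)

```text
time_s: 32.6
eef_pos: [584.9, 258.5, 136.5]
ee_rot: [0.001, 0.781, 0.625, 0.002]
force: [0.4, -0.5, -0.1]
grip_width: -0.002
```

drive_tool(
  series="0 0 0.01 0 0 0 0; 0 0 0.015 0 0 0 0; 0 0 0.015 0 0 0 0",
)

```text
time_s: 32.9
eef_pos: [585.3, 258.8, 136.0]
ee_rot: [0.001, 0.781, 0.625, 0.003]
force: [-1.7, 0.2, 7.4]
grip_width: -0.0
```

Contact is at exactly 136.0 mm, so it is fully home. One slightly firmer press, then I retreat.

drive_tool(
  series="0 0 0.01 0 0 0 0; 0 0 0.01 0 0 0 0; 0 0 0.01 0 0 0 0",
)

```text
time_s: 33.2
eef_pos: [585.6, 258.9, 136.1]
ee_rot: [0.002, 0.781, 0.625, 0.003]
force: [-2.6, -0.3, 7.3]
grip_width: -0.001
```

drive_tool(
  series="0 0 -0.2 0 0 0 0; 0 0 -0.5 0 0 0 0; 0 0 -0.9 0 0 0 0; 0 0 -0.9 0 0 0 0; 0 0 -0.9 0 0 0 0; 0 0 -0.9 0 0 0 0",
)

```text
time_s: 33.8
eef_pos: [584.4, 258.6, 242.6]
ee_rot: [0.001, 0.781, 0.625, 0.002]
force: [0.8, 0.9, 0.2]
grip_width: 0.001
```

```bash
python3 - <<'E'
from h import *
s=telemetry.sense();print(s['time_s'],s['eef_pos'],s['force'],s['joints'])
c=eyes.capture('wrist');red(c)
print('butt pred',proj(c,[(H[0]+np.cos(q)*15.56,H[1]+np.sin(q)*15.56,136) for q in a+np.pi/4+np.arange(4)*np.pi/2]).ravel())
b=eyes.capture('scene')
for t in ['cup','bottle','wheels','screwdriver']: print(t,[(np.round(d['rect']),round(d['confidence'],2)) for d in nets.spot_in(t,b)[:2]])
ctrl.finish_job()
E
```

```text
33.8 [584.41 258.62 242.62] [0.79 0.86 0.24] [ 0.23  0.56  1.1  -0.    1.48  0.45]
red [311 174  21  11 201] [311. 184. 311. 174. 331. 174. 331. 184.]
red [310 186  23  24 525] [310. 186. 332. 186. 332. 209. 310. 209.]
butt pred [309.   186.2  309.25 209.9  333.49 209.86 333.77 186.16]
cup [(array([319., 178., 348., 213.]), 0.94)]
bottle [(array([234., 203., 254., 237.]), 0.58), (array([362., 123., 368., 147.]), 0.5)]
wheels [(array([301., 132., 328., 156.]), 0.82), (array([259., 234., 314., 279.]), 0.24)]
screwdriver [(array([377., 218., 397., 267.]), 0.65)]
the job is handed in; nothing more can be done
```

The slide is on its next notch and the red drift is standing fully home in the jig. I handed the job in at about 34 s of the 66 s allowed.

**What I did:** I pinched the tab, moved the slide about 53 mm and let go. I then laid the drift in the blue rest and released it there. I took it again along its axis, turned it upright and pushed it straight down until the shoulder seated.

**Checks:**
- **Slide:** after release its hole sat about 4 mm short of the base hole, so the slide was near 0.046. The tab had sprung back out, and its edge was still at the out position after insertion. I didn't measure the slide's final position directly; that it drew to 0.050 is inferred from the drift being home.
- **Drift:** the press stopped at 94.3 mm against the 94.4 mm expected. The shut fingers then met the butt at 136.0 mm, the seated height, with 7 N, and it did not sink further. The last wrist image fits an upright, seated drift to 1–2 pixels.
- **Forces:** the highest reading I saw was about 22 N, while pinching the tab.
- **Other things:** the cup, bottle and wheels were detected within about 4 pixels of where they started. The screwdriver's box changed more (its top edge from row 235 to 218), while its lower end stayed at the same place. I think the detector saw more of its shaft the second time; the arm never went near it.

My 12 picture views were used up before the insertion, so the final stage was checked by numbers only.

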